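Load and start the bolt tumbler

TASK

Put every loose bolt into the drum of the bench tumbler, then close the drum with its cap: set the cap in with its lugs in the gaps, press it down against the spring, twist it clockwise without forcing it and let it rise so that the lugs are caught under the rim. Then turn the timer dial to its fourth click past off (position 4), let go, and leave the other things on the bench where they are.

Things in the scene. Friction and masses are not known exactly. Their poses are not given: they have to be found in the camera images.
- tumbler: Bench tumbler, fixed: grey housing 60 mm high, spanning x -100..100, y -250..100 mm of this frame, with an upright aluminium drum (164 mm across, open top, rim 210 mm above the bench, floor at 64 mm) and on its right (-y) a timer panel 85 mm high with the dial. Origin on the drum's axis at bench level, z up, -x its front.
- mouth (a point): Centre of the drum's mouth, on its axis, level with the rim's top; axes as the tumbler's. The rim has inward tabs (inner radius 65 mm, wall radius 77 mm) with two gaps for the cap's lugs, at +x and -x, each 44 degrees wide. Bolts are let go about here; they fall through the seal ring to the drum's floor.
- gap (a point): Middle of the gap at +x in the rim's tabs, 71 mm from the axis, level with the rim's top; the other gap is straight across. The cap's two lugs go down in the gaps until it rests on the sprung seal. Counter-clockwise of a gap is a stop, so the cap turns only clockwise (seen from above), and only when pressed.
- notch (a point): Where a lug locks: the notch's roof, 6 mm below the rim's top, 60 degrees clockwise from gap; another is straight across. Going clockwise from a gap's middle: to 22 degrees open, 22 to 42 a rib 12 mm deep, 42 to 78 the notch, then a stop 22 mm deep. Press the cap below the rib, turn 60 degrees, let go: it rises till the lugs meet the roofs, underside 12 mm below the rim's top.
- seal (a joint): How far (m) the black seal ring in the mouth (opening 106 mm) is pressed down, 0 to 0.018, by a spring: 5 N at 0, plus 0.6 N per mm. At 0 the cap on it has its underside 9 mm below the rim's top; the lugs pass under the ribs from 0.009 on, so press to about 0.013 (10 N) and turn; locked it reads 0.003.
- cap: The drum's cap, 0.3 kg, right way up: aluminium disc 124 mm across, 14 mm thick; two lugs 20 mm wide, 6 mm thick, flush with the underside, reach 74 mm from the axis at +x and -x; on top in line with them a black grip bar along x, 80 mm long, 16 mm wide, 14 to 48 mm above the underside. Origin: centre of the underside, z up.
- bolt1: Steel bolt with nut, 0.22 kg, 80 mm long, lying on the bench; origin at its middle on its axis (15 mm above the bench), x along it; shaft 18 mm diameter, bare from x = -27 to 18 mm; hexagons 30 mm across flats near both ends. Three or four of bolt1..bolt4 are there; an absent one reads None.
- bolt2: Steel bolt with nut, 0.22 kg, 80 mm long, lying on the bench; origin at its middle on its axis (15 mm above the bench), x along it; shaft 18 mm diameter, bare from x = -27 to 18 mm; hexagons 30 mm across flats near both ends. Three or four of bolt1..bolt4 are there; an absent one reads None.
- bolt3: Steel bolt with nut, 0.22 kg, 80 mm long, lying on the bench; origin at its middle on its axis (15 mm above the bench), x along it; shaft 18 mm diameter, bare from x = -27 to 18 mm; hexagons 30 mm across flats near both ends. Three or four of bolt1..bolt4 are there; an absent one reads None.
- bolt4: Steel bolt with nut, 0.22 kg, 80 mm long, lying on the bench; origin at its middle on its axis (15 mm above the bench), x along it; shaft 18 mm diameter, bare from x = -27 to 18 mm; hexagons 30 mm across flats near both ends. Three or four of bolt1..bolt4 are there; an absent one reads None.
- dial (a joint): Timer dial angle in rad: 0 at off (end stop, large square white mark), growing clockwise from above to 3.14. It clicks every 30 degrees (0.524 rad) at positions 0 to 6, each with a white mark; position 4 is 2.09 rad. It starts at 0 or 1; each click holds it; about 0.1 N m turns it.
- dial_grip (a point): Where to grip the dial: on its axis, 24 mm above its round skirt (66 mm across). The black grip bar is 60 mm long, 14 mm wide, up to 8 mm above this point. x runs along the bar to the end with the white pointer line. At off it points to the tumbler's +y (the drum), at position 3 to its +x.
- hammer: Wooden-handled hammer lying on the right; not to be disturbed.
- oil_bottle: White oil bottle 150 mm tall, 56 mm across, on the right; not to be disturbed.
- spanner: Steel spanner lying at the far edge; not to be disturbed.
- small_bin: Green open parts bin 140 x 110 x 60 mm, far left; not to be disturbed.
- tape_roll: Roll of tape 80 mm across, 25 mm high, lying flat; not to be disturbed.
- socket: Steel cylinder 28 mm across, 45 mm tall, standing among the bolts; not to be disturbed.
- brush: Hand brush lying on the left; not to be disturbed.
There are look-alikes about, which are no part of the job. Leave any orange look-alike of the bolt1 alone.

How it is judged:
By the outcome, as a careful person would: the job done as asked, in the order asked, and still so for the second after the job is handed in, with the robot touching nothing.
Of bolt1, bolt2, bolt3, bolt4 only 3 to 4 are there at a start; the rules pass over those that are not, and their reading is None.
At some moment in a run one of bolt1, bolt2, bolt3, bolt4, cap may be knocked a few centimetres aside while the robot is not near it.
It also fails if it takes over 192 s, if anything falls off the work surface, if the arm or the gripper's body presses on something with over 40 N, if the wrist force passes 120 N, or if a joint passes its speed limit or range.

ROBOT

A 6-joint arm with a two-finger parallel gripper is mounted at the origin on the work surface. World frame = base frame: x ahead of the robot, y to its left, z up, the work surface at z = 0. Lengths are in m, angles in rad, forces in N, time in s.
With the tool pointing down it reaches from about 0.3 to 0.85 m from the base axis. Payload 4.2 kg.
Tool frame: the origin (TCP) lies at the very end of the fingers, on their centre line; the grasp point (between the pads) lies 19 mm behind it (env.grasp_offset is the distance from the TCP to the grasp point, in m); z points along the fingers, y is the direction in which the jaws open and shut (so a half turn about z gives the same grasp; the last joint's range is limited). The gripper opens to 91 mm and grips with 3 to 60 N. Pads are 32 mm wide; open, the fingers measure 118 mm over their backs; the gripper's body (76 mm by 178 mm) begins 60 mm behind the grasp point.
Start: joints at [1.188, 0.32, 1.565, -0, 1.257, -0.02], TCP at [0.204, 0.538, 0.214] pointing down, gripper open.
Joint ranges: [-3.11, 3.11], [-0.84, 2.01], [0.21, 2.61], [-1.34, 4.49], [0.05, 2.63], [-2.56, 2.56]. Speed limits (rad/s): [2.57, 2.57, 3.14, 3.14, 3.14, 3.14].

INTERFACE

Orientations are given as a unit quaternion [x, y, z, w].
In Python, from station import env gives the robot as it stands. The module is installed in compiled form; this text tells all that it offers.
- The arm moves only by the shell command python3 -m pendant 'ROWS' [FORCE]. ROWS is JSON, a list of rows, each a list of 3 entries, a list of its own where there are three numbers: the shift along the tool's x, y, z in cm, then the turn, a rotation vector about the tool's x, y, z in rad, then the gripper's target within -1 to 1 (shut at 1, half-way at 0, fully open at -1). A call has exactly 8 rows; each row shifts and turns the commanded pose from where the row before left it, along the tool's axes as they then stand; what a row does not reach is not made up. A row lasts 1/10 s, in which the tool goes at most 50 mm and 8.59 degrees, less where a joint would pass 70% of its speed; a pose out of reach is approached as far as the arm can. A call with a gripper value outside its range is refused whole. The fingers move at their own pace and stop on an object; FORCE is the grip in N (left out, the last holds). Time passes only in rows, so rows that do not move let the fingers close, or fill a call up. It gives the time, the measured TCP pose, the force and the opening at its end, in the units of the state.
- env.observe(): the state, without advancing time (a new reading comes with each control period).
- env.capture(name): name is "scene" or "top"; returns a dict with "img" (420x560x3 uint8, red, green, blue), "z_map" (420x560 float32, m along the optical axis (not along the pixel's ray), 0 where there is no reading), "fx", "fy", "cx", "cy" (pixels), "R" (3x3) and "t" (3): a world point X has camera coordinates R X + t. Camera axes: x right, y down, z forward; pixel columns grow to the right and rows downward; lengths in m; the calibration is good to about 2 mm. A picture is of the moment at which its call begins.
- env.close_job(): hands the job in, once; it reports no verdict.
The state is a dict: "time": time; "qpos": joint angles; "joint_vel": joint speeds; "tau": joint torques, N m; "ee_pos": TCP position; "tool_rot": TCP orientation; "ft_force": force on the tool from outside, world axes, zero at the start; "moment": the same for the moment, N m; "finger_gap": opening from 0.0 (shut) to 1.0 (fully open).
Only numpy, scipy, OpenCV 4.12 (cv2) and the standard library are available. Lean on these libraries where they do the work, as an engineer would, in place of code of your own. Each camera call takes 0.05 s, during which the arm holds its last target.

## Working session

There is one attempt and no reset: what is moved stays moved. The work goes in short steps, Python scripts to look and compute and a shell command to move; the robot and the scene stay as the last step left them, time stands still between calls to the robot, and variables do not carry over. Pictures are saved under pics/ and viewed, and the job is handed in when it is done.

```bash
mkdir -p pics; ls
cat > h.py <<'E'
import numpy as np, cv2
from station import env
def cap(name,save=None):
    c=env.capture(name)
    if save: cv2.imwrite('pics/'+save, cv2.cvtColor(c['img'],cv2.COLOR_RGB2BGR))
    return c
def ray(c,u,v,z):
    R=np.array(c['R']);t=np.array(c['t'])
    o=-R.T@t; d=R.T@np.array([(u-c['cx'])/c['fx'],(v-c['cy'])/c['fy'],1])
    return o+d*(z-o[2])/d[2]
def pts(c):
    v,u=np.mgrid[0:420,0:560]; z=c['z_map']
    P=np.stack([(u-c['cx'])/c['fx']*z,(v-c['cy'])/c['fy']*z,z],-1)
    W=(P-np.array(c['t']))@np.array(c['R']); W[z==0]=np.nan
    return W
def proj(c,X):
    p=np.array(c['R'])@np.array(X)+np.array(c['t']); return p[0]/p[2]*c['fx']+c['cx'],p[1]/p[2]*c['fy']+c['cy']
E
python3 - <<'E'
from h import *
for n in('scene','top'):
    c=cap(n,n+'0.png'); print(n,c['fx'],c['cx'],c['cy'],np.round(c['R'],3).tolist(),np.round(c['t'],3), 'cam',-np.array(c['R']).T@c['t'])
    np.savez('pics/'+n+'0.npz',**c)
s=env.observe(); print(s)
E
```

```text
pics
scene 437.2386168685217 277.3143902109607 207.42798886893405 [[0.586, 0.811, 0.011], [0.632, -0.448, -0.632], [-0.507, 0.377, -0.775]] [-0.28  -0.265  1.865] cam [ 1.27770673 -0.59464758  1.28071394]
top 526.8230016981663 275.8416621361877 203.63723631170956 [[0.025, -1.0, 0.005], [-0.98, -0.026, -0.197], [0.197, -0.0, -0.98]] [-0.035  0.527  1.618] cam [ 0.19824394 -0.02179475  1.69046946]
{'time': 0.1, 'qpos': array([ 1.18803745e+00,  3.20213973e-01,  1.56550663e+00, -2.26371951e-05,
        1.25738945e+00, -1.99856523e-02]), 'joint_vel': array([ 0.00045732, -0.00035811, -0.00336192,  0.00030656, -0.00024008,
       -0.00100936]), 'tau': array([ 7.01881363e-04, -4.13331771e+01, -2.32508075e+01,  7.27495272e-02,
        4.20798501e-02, -3.10743712e-05]), 'ee_pos': array([0.20388797, 0.53718096, 0.21323195]), 'tool_rot': array([ 1.80390121e-01,  9.83594850e-01, -7.45521701e-04, -1.41203511e-04]), 'ft_force': array([-0.14296155,  0.19136853,  0.70938402]), 'moment': array([0.04089822, 0.04086712, 0.01355068]), 'finger_gap': 1.0011463555431188}
```

View pics/scene0.png

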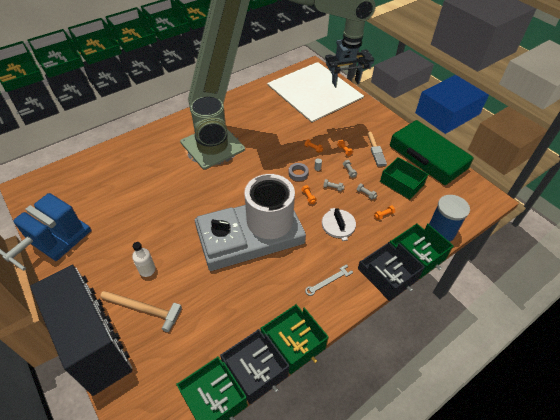

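View pics/top0.png

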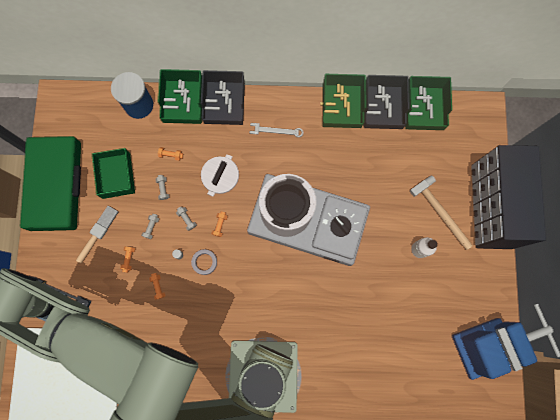

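Run:
```python
import cv2
a=cv2.imread('pics/top0.png')[135:305,90:380]; cv2.imwrite('pics/topc.png',cv2.resize(a,(800,469),interpolation=cv2.INTER_CUBIC))
a=cv2.imread('pics/scene0.png')[130:275,190:410]; cv2.imwrite('pics/scenec.png',cv2.resize(a,(800,527),interpolation=cv2.INTER_CUBIC))
```

```text
(no output)
```

View pics/topc.png

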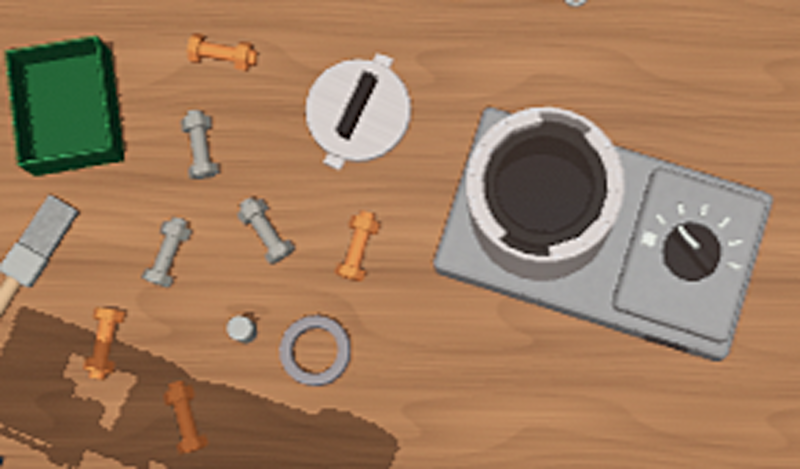

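View pics/scenec.png

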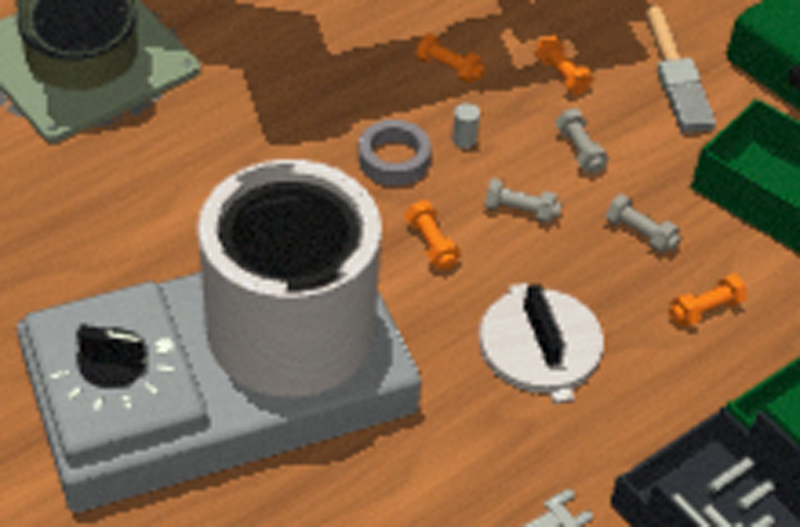

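Three steel bolts at top pixels (163,187), (151,226) and (186,218). The four orange ones at (170,153), (221,223), (128,258) and (156,286) are look-alikes. The socket is at (178,254) and the cap at (220,175). Next I'll measure them.

```bash
cat > meas.py <<'E'
from h import *
def bolts(c,verbose=True):
    W=pts(c); hsv=cv2.cvtColor(c['img'],cv2.COLOR_RGB2HSV)
    m=((hsv[...,1]<60)&(hsv[...,2]>50)&(W[...,2]>0.006)&(W[...,2]<0.04)&(W[...,0]>0.25)&(W[...,0]<.75)&(W[...,1]>0.1)&(W[...,1]<0.6)).astype(np.uint8)
    n,l,st,ce=cv2.connectedComponentsWithStats(m)
    for i in range(1,n):
        if st[i,4]<40: continue
        P=W[l==i]; 
        (cx,cy),(w,h),a=cv2.minAreaRect((P[:,:2]*1000).astype(np.float32))
        b=cv2.boxPoints(((cx,cy),(w,h),a)); e=[b[1]-b[0],b[2]-b[1]]; e=max(e,key=np.linalg.norm)
        print('pix',np.round(ce[i]),'area',st[i,4],'c %.0f %.0f'%(cx,cy),'size %.0f %.0f'%(max(w,h),min(w,h)),'yaw %.0f'%(np.degrees(np.arctan2(e[1],e[0]))%180),'zmax %.3f'%P[:,2].max())
if __name__=='__main__':
    for n in('top','scene'):
        print(n); bolts(dict(np.load('pics/%s0.npz'%n)))
E
python3 meas.py
python3 - <<'E'
from h import *
for n in('top','scene'):
    c=dict(np.load('pics/%s0.npz'%n)); W=pts(c); x,y,z=W[...,0],W[...,1],W[...,2]
    hsv=cv2.cvtColor(c['img'],cv2.COLOR_RGB2HSV)
    near=(x>.3)&(x<.8)&(abs(y)<.35)
    # drum rim
    P=W[near&(z>.206)&(z<.214)]; (a,b),r=cv2.minEnclosingCircle((P[:,:2]*1000).astype(np.float32)); print(n,'rim',len(P),a,b,r,P[:,2].mean())
    # dial
    P=W[near&(z>.10)&(z<.2)&(hsv[...,2]<90)&(y<-.05)]; print('dial zs',len(P),P[:,2].max() if len(P) else 0)
    for lo,hi in((.085,.125),(.12,.14)):
        P=W[near&(z>lo)&(z<hi)&(y<-.06)&(y>-.35)&(hsv[...,2]<100)]
        if len(P)>5: print(lo,len(P),cv2.minAreaRect((P[:,:2]*1000).astype(np.float32)),P[:,2].max())
    # housing
    P=W[near&(z>.05)&(z<.065)&(hsv[...,1]<60)]; print('housing',cv2.minAreaRect((P[:,:2]*1000).astype(np.float32)))
    P=W[near&(z>.08)&(z<.09)&(hsv[...,1]<60)&(y<0)]; print('panel',cv2.minAreaRect((P[:,:2]*1000).astype(np.float32)))
    # cap
    P=W[(x>.4)&(x<.8)&(y>.05)&(y<.3)&(z>.01)&(z<.02)&(hsv[...,2]>140)&(hsv[...,1]<60)]; print('cap',len(P),cv2.minEnclosingCircle((P[:,:2]*1000).astype(np.float32)), P[:,2].mean())
    P=W[(x>.4)&(x<.8)&(y>.05)&(y<.3)&(z>.03)&(z<.06)&(hsv[...,2]<80)]; print('capbar',len(P),cv2.minAreaRect((P[:,:2]*1000).astype(np.float32)),P[:,2].max())
    P=W[(x>.4)&(x<.8)&(y>.05)&(y<.3)&(z>.003)&(z<.009)&(hsv[...,2]>140)&(hsv[...,1]<60)]; print('lug',len(P),cv2.minAreaRect((P[:,:2]*1000).astype(np.float32)))
E
```

```text
top
pix [219. 175.] area 922 c 629 166 size 124 122 yaw 106 zmax 0.033
pix [162. 187.] area 175 c 582 352 size 83 31 yaw 12 zmax 0.037
pix [103. 222.] area 419 c 460 530 size 105 45 yaw 150 zmax 0.031
pix [185. 218.] area 180 c 480 268 size 79 33 yaw 36 zmax 0.039
pix [150. 226.] area 164 c 451 378 size 78 29 yaw 164 zmax 0.036
pix [204. 262.] area 282 c 341 201 size 78 76 yaw 108 zmax 0.034
scene
pix [378. 156.] area 195 c 463 527 size 115 41 yaw 152 zmax 0.028
pix [350. 168.] area 96 c 458 372 size 82 27 yaw 159 zmax 0.035
pix [298. 171.] area 211 c 348 195 size 81 73 yaw 144 zmax 0.031
pix [334. 185.] area 103 c 489 262 size 76 25 yaw 40 zmax 0.035
pix [367. 191.] area 110 c 586 343 size 77 24 yaw 11 zmax 0.034
pix [339. 224.] area 625 c 633 163 size 127 122 yaw 116 zmax 0.036
top rim 628 504.6171875 -53.03667068481445 82.16069030761719 0.20987595918642388
dial zs 345 0.1999968285352126
0.085 335 ((485.59625244140625, -145.01229858398438), (225.96560668945312, 79.27953338623047), 63.08983612060547) 0.12489935114965872
0.12 84 ((484.1861877441406, -139.54190063476562), (224.4311370
[... 834 characters left out ...]
871094) 0.12488779937845537
0.12 70 ((471.0919189453125, -155.955322265625), (188.66787719726562, 63.65359115600586), 87.12747955322266) 0.1382364885066525
housing ((510.3970642089844, -56.878326416015625), (500.812744140625, 202.12001037597656), 74.0790786743164)
panel ((485.0755310058594, -142.19329833984375), (306.609130859375, 169.98626708984375), 74.4400405883789)
cap 494 ((631.694580078125, 156.8419647216797), 186.24945068359375) 0.014329827521336323
capbar 97 ((635.2999267578125, 159.74351501464844), (14.157819747924805, 77.07149505615234), 66.00421142578125) 0.052163202760289164
lug 59 ((690.2963256835938, 146.4410400390625), (107.8084487915039, 266.6315002441406), 69.00259399414062)
```

```bash
cat > tum.py <<'E'
from h import *
def go(cs):
    for n,c in cs:
        W=pts(c); x,y,z=W[...,0],W[...,1],W[...,2]
        hsv=cv2.cvtColor(c['img'],cv2.COLOR_RGB2HSV)
        near=(x>.35)&(x<.7)&(y<.1)&(y>-.4)
        m=near&(z>.204)&(z<.216)&(hsv[...,2]>110)
        P=W[m][:,:2]*1000
        A=np.c_[2*P,np.ones(len(P))]
        # fit circle on outer edge: per-angle max radius
        cen=P.mean(0)
        for _ in range(5):
            d=P-cen; th=np.arctan2(d[:,1],d[:,0]); r=np.hypot(*d.T)
            o=[]
            for k in range(36):
                s=np.where((np.floor((th+np.pi)/(2*np.pi)*36)).astype(int)==k)[0]
                if len(s): o.append(P[s[np.argmax(r[s])]])
            o=np.array(o); s=np.linalg.lstsq(np.c_[2*o,np.ones(len(o))],(o**2).sum(1),rcond=None)[0]; cen=s[:2]
        print(n,'rim fit',cen,np.sqrt(s[2]+cen@cen))
        d=P-cen; th=np.degrees(np.arctan2(d[:,1],d[:,0])); r=np.hypot(*d.T)
        print(' inner r by angle',[(k,int(r[(abs((th-k+180)%360-180)<4)].min()) if (abs((th-k+180)%360-180)<4).any() else None) for k in range(-180,180,8)])
        # dial
        m=near&(z>.088)&(z<.140)&(hsv[...,2]<90)
        # restrict to blob away from drum
        d=np.hypot(x*1000-cen[0],y*1000-cen[1]); m&=(d>110)
        P=W[m]; print(' dial all',len(P),cv2.minEnclosingCircle((P[:,:2]*1000).astype(np.float32)))
        for lo in (.110,.122,.128):
            Q=P[P[:,2]>lo]; 
            if len(Q)>4: print(' ',lo,len(Q),cv2.minAreaRect((Q[:,:2]*1000).astype(np.float32)),Q[:,2].max())
        for lo,hi,nm in((.052,.066,'housing'),(.08,.09,'panel')):
            m=near&(z>lo)&(z<hi)&(hsv[...,1]<40)&(d>90)
            Q=W[m]; print(' ',nm,cv2.minAreaRect((Q[:,:2]*1000).astype(np.float32)))
if __name__=='__main__': go([(n,dict(np.load('pics/%s0.npz'%n))) for n in('top','scene')])
E
python3 tum.py
python3 - <<'E'
from h import *
import cv2
c=dict(np.load('pics/top0.npz')); W=pts(c)
h=cv2.cvtColor(c['img'],cv2.COLOR_RGB2HSV); m=((h[...,0]<16)&(h[...,1]>190)&(W[...,2]>.008)&(W[...,0]<.8)).astype(np.uint8)
n,l,s,ce=cv2.connectedComponentsWithStats(m)
for i in range(1,n):
    if s[i,4]>50: print('orange',ce[i],s[i,4],W[l==i].mean(0).round(3))
a=cv2.imread('pics/top0.png')
a=np.vstack([np.hstack([cv2.resize(a[v-25:v+25,u-25:u+25],(266,266),interpolation=cv2.INTER_CUBIC) for u,v in((163,187),(186,218),(151,226))]),
 np.hstack([cv2.resize(cv2.imread('pics/scene0.png')[v-20:v+20,u-20:u+20],(266,266),interpolation=cv2.INTER_CUBIC) for u,v in((367,192),(333,185),(350,169))])])
cv2.imwrite('pics/bc.png',a)
a=cv2.imread('pics/top0.png')[165:275,240:380]; b=cv2.imread('pics/scene0.png')[165:275,185:325]
cv2.imwrite('pics/tc.png',np.hstack([cv2.resize(q,(400,314),interpolation=cv2.INTER_CUBIC) for q in(a,b)]))
E
```

```text
top rim fit [504.4182258  -53.09698544] 81.38196432727929
 inner r by angle [(-180, 77), (-172, 67), (-164, 65), (-156, 65), (-148, 66), (-140, 65), (-132, 65), (-124, 66), (-116, 67), (-108, 66), (-100, 65), (-92, 66), (-84, 66), (-76, 65), (-68, 65), (-60, 65), (-52, 65), (-44, 65), (-36, 68), (-28, 76), (-20, 75), (-12, 75), (-4, 76), (4, 67), (12, 65), (20, 64), (28, 65), (36, 66), (44, 65), (52, 65), (60, 66), (68, 65), (76, 65), (84, 65), (92, 65), (100, 65), (108, 67), (116, 65), (124, 66), (132, 64), (140, 67), (148, 76), (156, 77), (164, 76), (172, 76)]
 dial all 289 ((454.9869689941406, -221.44256591796875), 32.428627014160156)
  0.11 77 ((454.9569091796875, -220.30783081054688), (57.16090774536133, 17.512798309326172), 44.88710403442383) 0.12986576254188806
  0.122 48 ((454.8920593261719, -220.10523986816406), (57.063201904296875, 14.778863906860352), 40.785804748535156) 0.12986576254188806
  0.128 8 ((456.39031982421875, -218.02859497070312), (46.64007568359375, 12.901520729064941), 36.613258361816406) 0.12986576254188806
  housing ((482.0749816894531, -125.36488342285156
[... 594 characters left out ...]
, (68, 65), (76, 64), (84, 65), (92, 64), (100, 63), (108, 65), (116, 61), (124, 62), (132, 64), (140, 62), (148, 75), (156, 72), (164, 74), (172, 76)]
 dial all 249 ((460.47637939453125, -224.916015625), 35.01093292236328)
  0.11 81 ((461.158203125, -225.79039001464844), (59.98891067504883, 17.091712951660156), 38.31209945678711) 0.1287602940847106
  0.122 40 ((460.8125, -226.0635223388672), (59.107749938964844, 17.091712951660156), 38.31209945678711) 0.1287602940847106
  housing ((489.3460388183594, -130.69869995117188), (347.1596374511719, 202.12173461914062), 74.05692291259766)
  panel ((461.87249755859375, -225.7346649169922), (133.03619384765625, 170.01478576660156), 74.35845947265625)
```

View pics/bc.png

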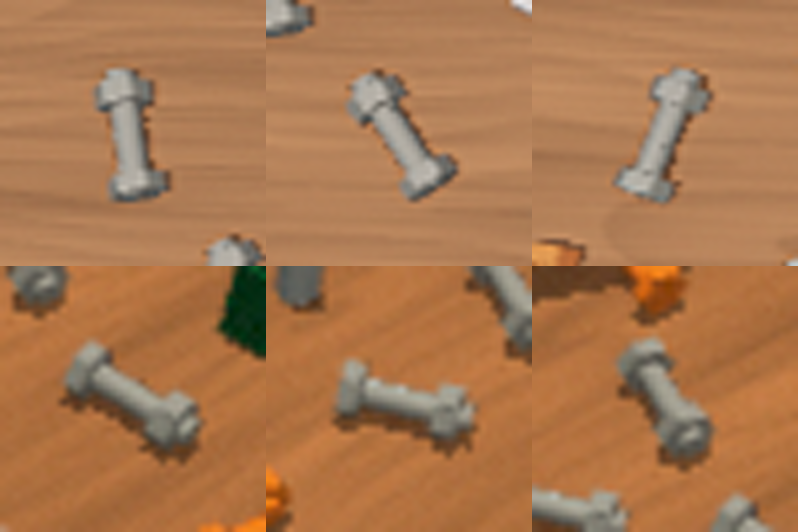

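View pics/tc.png

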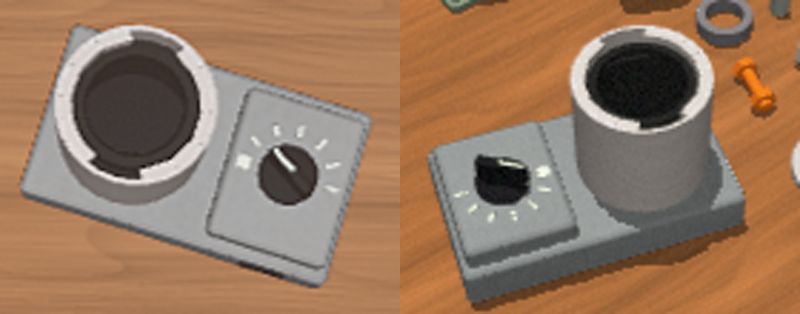

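Tumbler yaw is about -16°, with the drum axis near (0.5065, -0.055). The dial is at position 1, near (0.458, -0.223). All three bolts have the stub end toward world +x. Next is a helper that works out the moves.

```bash
cat > to.py <<'E'
import sys,numpy as np
from station import env
from scipy.spatial.transform import Rotation as Ro
x,y,z,yaw=[float(a) for a in sys.argv[1:5]]
s=env.observe(); p=np.array(s['ee_pos'])*1000; R=Ro.from_quat(s['tool_rot']).as_matrix()
c=np.cos(np.radians(yaw)); si=np.sin(np.radians(yaw))
T=np.array([[si,c,0],[-c,si,0],[0,0,-1]])
# x = y cross z : y=(c,s,0), z=(0,0,-1)
T[:,0]=np.cross(T[:,1],T[:,2])
if '-s' not in sys.argv and T[:,1]@R[:,1]<0 : T[:,:2]*=-1
d=np.array([x,y,z])-p
print('t %.1f'%s['time'],'pos',p.round(1),'jawyaw %.1f'%np.degrees(np.arctan2(R[1,1],R[0,1])),'tilt %.2f'%np.degrees(np.arccos(-R[2,2])),'F',np.round(s['ft_force'],1),'M',np.round(s['moment'],2),'gap %.3f'%s['finger_gap'],'q',np.round(s['qpos'],2))
print('shift now-axes cm',(R.T@d/10).round(2),' | turn rad',Ro.from_matrix(R.T@T).as_rotvec().round(3),' | shift after turn cm',(T.T@d/10).round(2))
E
python3 to.py 580 347 80 101.5
```

```text
t 0.1 pos [203.9 537.2 213.2] jawyaw 69.2 tilt 0.09 F [-0.1  0.2  0.7] M [0.04 0.04 0.01] gap 1.001 q [ 1.19  0.32  1.57 -0.    1.26 -0.02]
shift now-axes cm [-41.91  -4.41  13.33]  | turn rad [-0.001 -0.    -0.563]  | shift after turn cm [-33.06 -26.13  13.32]
```

```bash
python3 -m pendant '[[[-4,-0.5,0],[0,0,0],-0.3],[[-4,-0.5,0],[0,0,0],-0.3],[[-4,-0.5,0],[0,0,0],-0.3],[[-4,-0.5,0],[0,0,0],-0.3],[[-4,-0.5,0],[0,0,0],-0.3],[[-4,-0.5,0],[0,0,0],-0.3],[[-4,-0.5,0],[0,0,0],-0.3],[[-4,-0.5,0],[0,0,0],-0.3]]' 30; python3 to.py 580 347 80 101.5
```

```text
time: 0.9
ee_pos: [0.4902, 0.3855, 0.2135]
tool_rot: [0.18, 0.984, -0.0, -0.0]
ft_force: [0.7, 0.5, 0.1]
finger_gap: 0.65
t 0.9 pos [490.2 385.5 213.5] jawyaw 69.2 tilt 0.05 F [0.7 0.5 0.1] M [ 0.05  0.05 -0.01] gap 0.650 q [ 0.65  0.4   1.45  0.    1.3  -0.56]
shift now-axes cm [-9.77 -0.4  13.34]  | turn rad [-0.    -0.001 -0.564]  | shift after turn cm [-8.03 -5.56 13.35]
```

```bash
python3 -m pendant '[[[-4,0,2],[0,0,0],-0.3],[[-4,-0.4,3],[0,0,0],-0.3],[[0,0,3],[0,0,-0.14],-0.3],[[0,0,3],[0,0,-0.14],-0.3],[[0,0,0],[0,0,-0.14],-0.3],[[0,0,0],[0,0,-0.14],-0.3],[[0,0,0],[0,0,0],-0.3],[[0,0,0],[0,0,0],-0.3]]' 30; python3 to.py 580 347 4 101.5
python3 - <<'E'
from h import *
c=cap('top','top1.png'); d=cap('scene','scene1.png')
s=env.observe()['ee_pos']; print(proj(c,s),proj(d,s))
a=c['img'][130:290,90:260,::-1]; b=d['img'][110:250,270:420,::-1]
cv2.imwrite('pics/v1.png',np.hstack([cv2.resize(q,(400,380),interpolation=cv2.INTER_CUBIC) for q in(a,b)]))
E
```

```text
time: 1.7
ee_pos: [0.5622, 0.3545, 0.1038]
tool_rot: [-0.097, 0.995, -0.0, -0.0]
ft_force: [-0.1, 0.4, -1.1]
finger_gap: 0.647
t 1.7 pos [562.2 354.5 103.8] jawyaw 101.1 tilt 0.02 F [-0.1  0.4 -1.1] M [0.05 0.02 0.02] gap 0.647 q [ 0.55  0.54  1.5   0.    1.11 -1.22]
shift now-axes cm [-1.61 -1.08  9.98]  | turn rad [-0.    -0.    -0.006]  | shift after turn cm [-1.6  -1.09  9.98]
(np.float64(154.3653388638263), np.float64(186.1169757668561)) (np.float64(367.8769315319571), np.float64(171.42487580501427))
```

View pics/v1.png

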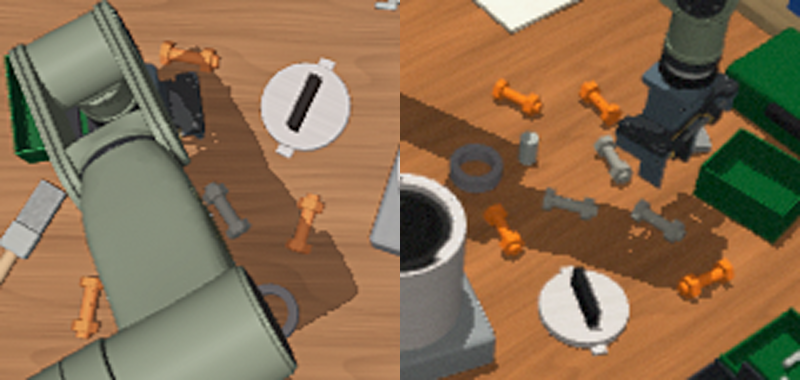

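```bash
python3 -m pendant '[[[-1.6,-1.1,0],[0,0,0],-0.3],[[0,0,3],[0,0,0],-0.3],[[0,0,3],[0,0,0],-0.3],[[0,0,2],[0,0,0],-0.3],[[0,0,1],[0,0,0],-0.3],[[0,0,0.9],[0,0,0],-0.3],[[0,0,0],[0,0,0],-0.3],[[0,0,0],[0,0,0],-0.3]]' 30; python3 to.py 580 347 4 101.5
python3 - <<'E'
from h import *
d=cap('scene','scene2.png')
b=d['img'][130:230,310:420,::-1]
cv2.imwrite('pics/v2.png',cv2.resize(b,(660,600),interpolation=cv2.INTER_CUBIC))
E
```

```text
time: 2.6
ee_pos: [0.5807, 0.3473, 0.006]
tool_rot: [-0.098, 0.995, 0.0, 0.001]
ft_force: [0.6, -0.5, -0.1]
finger_gap: 0.647
t 2.6 pos [580.7 347.3   6. ] jawyaw 101.3 tilt 0.10 F [ 0.6 -0.5 -0.1] M [ 0.04 -0.04 -0.06] gap 0.647 q [ 0.52  0.65  1.57  0.    0.93 -1.25]
shift now-axes cm [ 0.08 -0.02  0.2 ]  | turn rad [ 0.001  0.002 -0.004]  | shift after turn cm [ 0.08 -0.02  0.2 ]
```

View pics/v2.png

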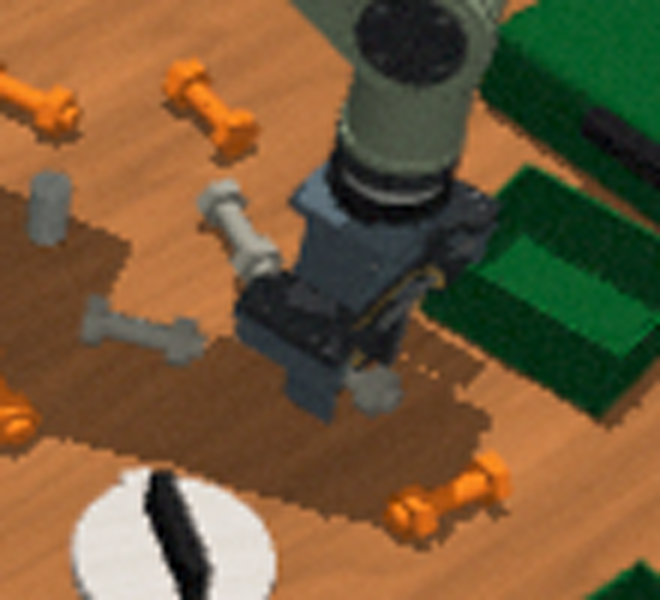

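The fingers straddle bolt A's shaft, with the nut end sticking out in front. I'll close on it and lift.

```bash
python3 -m pendant '[[[0,0,0.1],[0,0,0],1],[[0,0,0],[0,0,0],1],[[0,0,0],[0,0,0],1],[[0,0,0],[0,0,0],1],[[0,0,0],[0,0,0],1],[[0,0,0],[0,0,0],1],[[0,0,0],[0,0,0],1],[[0,0,0],[0,0,0],1]]' 30; python3 -m pendant '[[[0,0,-3],[0,0,0],1],[[0,0,-4],[0,0,0],1],[[0,0,-4],[0,0,0],1],[[0,0,-4],[0,0,0],1],[[0,0,-4],[0,0,0],1],[[0,0,-4],[0,0,0],1],[[0,0,-2],[0,0,0],1],[[0,0,0],[0,0,0],1]]' 30;  python3 to.py 506.5 -55 230 74
```

```text
time: 3.45
ee_pos: [0.5802, 0.347, 0.0041]
tool_rot: [-0.098, 0.995, 0.0, 0.0]
ft_force: [-0.6, -0.1, -0.5]
finger_gap: 0.191
time: 4.25
ee_pos: [0.5814, 0.3475, 0.2577]
tool_rot: [-0.098, 0.995, 0.001, 0.003]
ft_force: [-0.6, 0.5, -1.5]
finger_gap: 0.189
t 4.2 pos [581.4 347.5 257.7] jawyaw 101.3 tilt 0.40 F [-0.6  0.5 -1.5] M [-0.02  0.02  0.05] gap 0.189 q [ 0.52  0.46  1.23 -0.    1.44 -1.25]
shift now-axes cm [ 15.25 -38.01   2.59]  | turn rad [0.004 0.006 0.476]  | shift after turn cm [ -3.9  -40.75   2.77]
```

```bash
python3 -m pendant '[[[1.5,-3.8,0],[0,0,0],1],[[1.5,-3.8,0],[0,0,0],1],[[1.5,-3.8,0],[0,0,0],1],[[1.5,-3.8,0],[0,0,0],1],[[1.5,-3.8,0],[0,0,0],1],[[1.5,-3.8,0],[0,0,0],1],[[1.5,-3.8,0],[0,0,0],1],[[1.5,-3.8,0],[0,0,0],1]]' 30; python3 -m pendant '[[[1.6,-3.8,0],[0,0,0],1],[[1.6,-3.8,0],[0,0,0],1],[[0,0,0],[0,0,0],1],[[0,0,0],[0,0,0],1],[[0,0,0],[0,0,0],1],[[0,0,0],[0,0,0],1],[[0,0,0],[0,0,0],1],[[0,0,0],[0,0,0],1]]' 30;  python3 to.py 506.5 -55 218 101
python3 - <<'E'
from h import *
d=cap('scene','scene3.png')
c=cap('top','top3.png')
cv2.imwrite('pics/v3.png',np.hstack([cv2.resize(q,(400,314),interpolation=cv2.INTER_CUBIC) for q in(c['img'][135:300,200:410,::-1],d['img'][100:265,200:410,::-1])]))
E
```

```text
time: 5.05
ee_pos: [0.5203, 0.0237, 0.2516]
tool_rot: [-0.099, 0.995, 0.0, -0.002]
ft_force: [-0.2, 0.3, -1.5]
finger_gap: 0.192
time: 5.85
ee_pos: [0.5057, -0.0548, 0.2539]
tool_rot: [-0.099, 0.995, 0.0, -0.0]
ft_force: [0.3, 0.9, -2.0]
finger_gap: 0.193
t 5.8 pos [505.7 -54.8 253.9] jawyaw 101.4 tilt 0.01 F [ 0.3  0.9 -2. ] M [0.03 0.05 0.04] gap 0.193 q [-0.13  0.19  1.64  0.    1.31 -1.9 ]
shift now-axes cm [-0.08 -0.04  3.59]  | turn rad [ 0.    -0.     0.007]  | shift after turn cm [-0.08 -0.04  3.59]
```

View pics/v3.png

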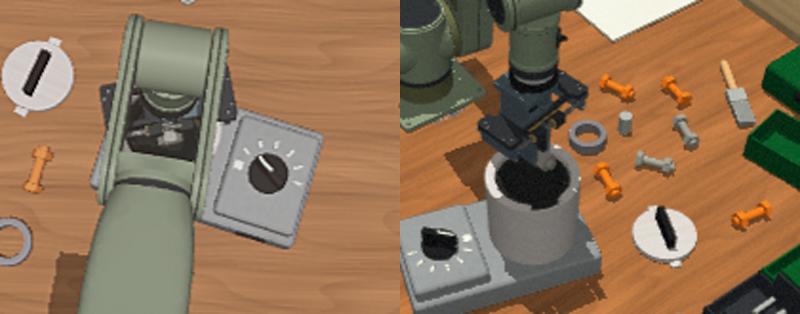

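```bash
python3 -m pendant '[[[0,0,2],[0,0,0],1],[[0,0,1.6],[0,0,0],1],[[0,0,0],[0,0,0],1],[[0,0,0],[0,0,0],0],[[0,0,0],[0,0,0],0],[[0,0,0],[0,0,0],0],[[0,0,0],[0,0,0],-0.3],[[0,0,-3],[0,0,0],-0.3]]' 30; python3 to.py 481.5 262 200 128;python3 to.py 451 376.5 200 71
```

```text
time: 6.75
ee_pos: [0.5034, -0.0552, 0.2454]
tool_rot: [-0.098, 0.995, 0.001, -0.004]
ft_force: [-0.0, 0.0, 0.8]
finger_gap: 0.599
t 6.8 pos [503.4 -55.2 245.4] jawyaw 101.3 tilt 0.45 F [-0.   0.   0.8] M [ 0.09  0.06 -0.  ] gap 0.599 q [-0.13  0.2   1.66  0.    1.3  -1.9 ]
shift now-axes cm [-4.1  31.52  4.59]  | turn rad [ 0.004 -0.007 -0.466]  | shift after turn cm [-17.81  26.34   4.54]
t 6.8 pos [503.4 -55.2 245.4] jawyaw 101.3 tilt 0.45 F [-0.   0.   0.8] M [ 0.09  0.06 -0.  ] gap 0.599 q [-0.13  0.2   1.66  0.    1.3  -1.9 ]
shift now-axes cm [-3.36 43.35  4.63]  | turn rad [ 0.001 -0.008  0.529]  | shift after turn cm [19.01 39.12  4.54]
```

```bash
python3 -m pendant '[[[-0.5,4,0],[0,0,0],-0.3],[[-0.5,4,0],[0,0,0],-0.3],[[-0.5,4,0],[0,0,0],-0.3],[[-0.5,4,0],[0,0,0],-0.3],[[-0.5,4,0],[0,0,0],-0.3],[[-0.5,4,0],[0,0,0],-0.3],[[-0.5,4,0],[0,0,0],-0.3],[[-0.5,3.5,0],[0,0,0],-0.3]]' 30;  python3 -m pendant '[[[0,0,3],[0,0,-0.12],-0.3],[[0,0,3],[0,0,-0.12],-0.3],[[0,0,3],[0,0,-0.12],-0.3],[[0,0,3],[0,0,-0.1],-0.3],[[0,0,3],[0,0,0],-0.3],[[0,0,0],[0,0,0],-0.3],[[0,0,0],[0,0,0],-0.3],[[0,0,0],[0,0,0],-0.3]]' 30;python3 to.py 481.5 262 4 128
python3 - <<'E'
from meas import *
for n in('top','scene'):
    c=cap(n,n+'4.png'); print(n); bolts(c)
E
```

```text
time: 7.55
ee_pos: [0.4828, 0.2633, 0.2486]
tool_rot: [-0.099, 0.995, 0.0, 0.001]
ft_force: [1.0, 0.7, -0.4]
finger_gap: 0.654
time: 8.35
ee_pos: [0.4844, 0.2619, 0.1]
tool_rot: [-0.323, 0.947, 0.0, 0.002]
ft_force: [0.4, 0.0, 0.1]
finger_gap: 0.652
t 8.3 pos [484.4 261.9 100. ] jawyaw 127.6 tilt 0.22 F [0.4 0.  0.1] M [0.03 0.03 0.03] gap 0.652 q [ 0.47  0.38  1.79  0.    0.97 -1.75]
shift now-axes cm [0.26 0.19 9.6 ]  | turn rad [-0.001  0.004 -0.006]  | shift after turn cm [0.22 0.19 9.6 ]
top
pix [219. 175.] area 917 c 629 166 size 124 122 yaw 30 zmax 0.038
pix [103. 222.] area 417 c 460 530 size 104 44 yaw 151 zmax 0.030
pix [213. 258.] area 64 c 355 173 size 58 14 yaw 26 zmax 0.034
scene
pix [378. 156.] area 191 c 466 526 size 108 40 yaw 151 zmax 0.027
pix [351. 170.] area 78 c 457 373 size 81 30 yaw 166 zmax 0.034
pix [298. 171.] area 208 c 344 198 size 85 73 yaw 145 zmax 0.030
pix [334. 185.] area 101 c 489 261 size 76 23 yaw 38 zmax 0.034
pix [338. 224.] area 618 c 634 163 size 127 121 yaw 125 zmax 0.040
```

Nothing has moved. I'll descend onto B and grip it.

```bash
python3 -m pendant '[[[0.2,0.2,0],[0,0,0],-0.3],[[0,0,3],[0,0,0],-0.3],[[0,0,3],[0,0,0],-0.3],[[0,0,2],[0,0,0],-0.3],[[0,0,1],[0,0,0],-0.3],[[0,0,0.6],[0,0,0],-0.3],[[0,0,0],[0,0,0],-0.3],[[0,0,0],[0,0,0],-0.3]]' 30; python3 to.py 481.5 262 4 128;  python3 -m pendant '[[[0,0,0],[0,0,0],1],[[0,0,0],[0,0,0],1],[[0,0,0],[0,0,0],1],[[0,0,0],[0,0,0],1],[[0,0,0],[0,0,0],1],[[0,0,0],[0,0,0],1],[[0,0,0],[0,0,0],1],[[0,0,-2],[0,0,0],1]]' 30
python3 - <<'E'
from h import *
d=cap('scene','scene5.png')
b=d['img'][130:230,290:400,::-1]
cv2.imwrite('pics/v5.png',cv2.resize(b,(660,600),interpolation=cv2.INTER_CUBIC))
E
```

```text
time: 9.25
ee_pos: [0.481, 0.262, 0.003]
tool_rot: [-0.323, 0.946, 0.0, 0.001]
ft_force: [-0.1, -0.5, -0.3]
finger_gap: 0.647
t 9.2 pos [481. 262.   3.] jawyaw 127.7 tilt 0.11 F [-0.1 -0.5 -0.3] M [0.09 0.03 0.01] gap 0.647 q [ 0.48  0.5   1.9   0.    0.75 -1.75]
shift now-axes cm [-0.05 -0.03 -0.1 ]  | turn rad [-0.     0.002 -0.006]  | shift after turn cm [-0.04 -0.03 -0.1 ]
time: 10.05
ee_pos: [0.4781, 0.2604, 0.0198]
tool_rot: [-0.323, 0.946, -0.001, -0.003]
ft_force: [0.5, 0.0, -2.5]
finger_gap: 0.191
```

View pics/v5.png

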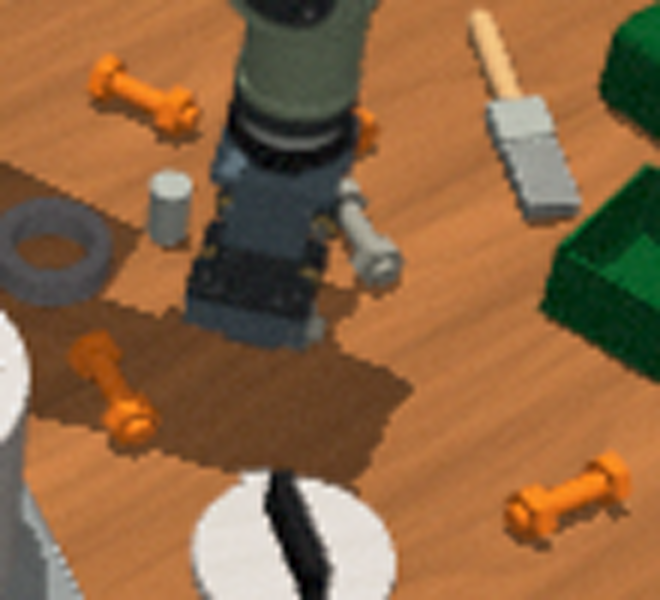

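Gripped (opening 0.191, matching the shaft). I'll lift it and carry it to the drum.

```bash
python3 -m pendant '[[[0,0,-4],[0,0,0],1],[[0,0,-4],[0,0,0],1],[[0,0,-4],[0,0,0],1],[[0,0,-4],[0,0,0],1],[[0,0,-4],[0,0,0],1],[[0,0,-3.5],[0,0,0],1],[[0,0,0],[0,0,0],1],[[0,0,0],[0,0,0],1]]' 30;  python3 to.py 506.5 -55 250 128
```

```text
time: 10.9
ee_pos: [0.48, 0.2613, 0.2564]
tool_rot: [-0.323, 0.946, -0.0, -0.0]
ft_force: [-0.6, -2.0, -3.7]
finger_gap: 0.188
t 10.9 pos [480.  261.3 256.4] jawyaw 127.7 tilt 0.02 F [-0.6 -2.  -3.7] M [ 0.08  0.09 -0.04] gap 0.188 q [ 0.48  0.25  1.55 -0.    1.34 -1.75]
shift now-axes cm [ 17.23 -26.66   0.64]  | turn rad [-0.    -0.    -0.006]  | shift after turn cm [ 17.39 -26.56   0.64]
```

```bash
python3 -m pendant '[[[2.2,-3.3,0],[0,0,0],1],[[2.2,-3.3,0],[0,0,0],1],[[2.2,-3.3,0],[0,0,0],1],[[2.2,-3.3,0],[0,0,0],1],[[2.2,-3.3,0],[0,0,0],1],[[2.2,-3.3,0],[0,0,0],1],[[2.2,-3.3,0],[0,0,0],1],[[1.8,-3.6,0],[0,0,0],1]]' 30;  python3 -m pendant '[[[0,0,0],[0,0,0],1],[[0,0,0],[0,0,0],1],[[0,0,2],[0,0,0],1],[[0,0,1.6],[0,0,0],1],[[0,0,0],[0,0,0],1],[[0,0,0],[0,0,0],1],[[0,0,0],[0,0,0],1],[[0,0,0],[0,0,0],1]]' 30;  python3 to.py 506.5 -55 217 128
```

```text
time: 11.7
ee_pos: [0.5053, -0.0563, 0.2541]
tool_rot: [-0.323, 0.946, 0.001, -0.003]
ft_force: [1.4, 0.2, -2.4]
finger_gap: 0.193
time: 12.5
ee_pos: [0.5076, -0.0546, 0.2218]
tool_rot: [-0.323, 0.946, -0.0, 0.001]
ft_force: [0.4, -0.2, -2.5]
finger_gap: 0.191
t 12.5 pos [507.6 -54.6 221.8] jawyaw 127.7 tilt 0.09 F [ 0.4 -0.2 -2.5] M [ 0.02  0.07 -0.  ] gap 0.191 q [-0.13  0.21  1.69  0.    1.23 -2.36]
shift now-axes cm [0.12 0.04 0.48]  | turn rad [-0.001  0.001 -0.005]  | shift after turn cm [0.12 0.04 0.48]
```

```bash
python3 -m pendant '[[[0,0,0.5],[0,0,0],1],[[0,0,0],[0,0,0],0],[[0,0,0],[0,0,0],0],[[0,0,0],[0,0,0],0],[[0,0,0],[0,0,0],-0.3],[[0,0,-3],[0,0,0],-0.3],[[0,0,0],[0,0,0],-0.3],[[0,0,0],[0,0,0],-0.3]]' 30;  python3 to.py 451 376.5 240 71
python3 - <<'E'
from meas import *
for n in('top','scene'):
    c=cap(n,n+'6.png'); print(n); bolts(c)
E
```

```text
time: 13.3
ee_pos: [0.5075, -0.0549, 0.2465]
tool_rot: [-0.323, 0.947, -0.0, 0.001]
ft_force: [0.5, 0.5, -0.8]
finger_gap: 0.649
t 13.3 pos [507.5 -54.9 246.5] jawyaw 127.7 tilt 0.09 F [ 0.5  0.5 -0.8] M [0.04 0.03 0.02] gap 0.649 q [-0.13  0.2   1.65  0.    1.29 -2.36]
shift now-axes cm [-21.88  37.61   0.63]  | turn rad [-0.     0.002  0.989]  | shift after turn cm [19.39 38.95  0.65]
top
pix [219. 175.] area 910 c 629 167 size 124 122 yaw 11 zmax 0.040
pix [103. 222.] area 422 c 461 531 size 105 44 yaw 152 zmax 0.029
pix [150. 226.] area 165 c 452 378 size 79 29 yaw 163 zmax 0.038
pix [204. 262.] area 283 c 341 201 size 78 77 yaw 114 zmax 0.036
scene
pix [378. 156.] area 190 c 467 524 size 112 42 yaw 153 zmax 0.026
pix [350. 168.] area 99 c 456 372 size 81 29 yaw 156 zmax 0.037
pix [298. 171.] area 209 c 348 196 size 85 72 yaw 143 zmax 0.034
pix [338. 224.] area 620 c 633 163 size 126 121 yaw 117 zmax 0.035
```

```bash
python3 -m pendant '[[[-2.2,3.7,0],[0,0,0],-0.3],[[-2.2,3.7,0],[0,0,0],-0.3],[[-2.2,3.7,0],[0,0,0],-0.3],[[-2.2,3.7,0],[0,0,0],-0.3],[[-2.2,3.7,0],[0,0,0],-0.3],[[-2.2,3.7,0],[0,0,0],-0.3],[[-2.2,3.7,0],[0,0,0],-0.3],[[-2.2,3.7,0],[0,0,0],-0.3]]' 30;  python3 -m pendant '[[[-2.2,4,0],[0,0,0],-0.3],[[-2.1,4,0],[0,0,0],-0.3],[[0,0,2],[0,0,0.14],-0.3],[[0,0,3],[0,0,0.14],-0.3],[[0,0,3],[0,0,0.14],-0.3],[[0,0,3],[0,0,0.14],-0.3],[[0,0,3],[0,0,0.14],-0.3],[[0,0,0],[0,0,0.14],-0.3]]' 30;python3 to.py 451 376.5 80 71
```

```text
time: 14.2
ee_pos: [0.4648, 0.2885, 0.245]
tool_rot: [-0.323, 0.946, -0.0, -0.001]
ft_force: [0.2, -0.9, -0.6]
finger_gap: 0.648
time: 15.0
ee_pos: [0.4477, 0.3741, 0.1005]
tool_rot: [0.094, 0.996, -0.004, -0.004]
ft_force: [-0.3, -0.3, 0.2]
finger_gap: 0.649
t 15.0 pos [447.7 374.1 100.5] jawyaw 79.2 tilt 0.64 F [-0.3 -0.3  0.2] M [ 0.04  0.03 -0.08] gap 0.649 q [ 0.68  0.43  1.7   0.    1.02 -0.71]
shift now-axes cm [-0.29  0.31  2.04]  | turn rad [-0.009 -0.007  0.143]  | shift after turn cm [-0.23  0.33  2.05]
```

```bash
python3 -m pendant '[[[-0.3,0.3,0],[0,0,0.14],-0.3],[[0,0,2],[0,0,0],-0.3],[[0,0,0],[0,0,0],-0.3],[[0,0,0],[0,0,0],-0.3],[[0,0,0],[0,0,0],-0.3],[[0,0,0],[0,0,0],-0.3],[[0,0,0],[0,0,0],-0.3],[[0,0,0],[0,0,0],-0.3]]' 30;python3 to.py 451 376.5 3 71
python3 - <<'E'
from h import *
d=cap('scene','scene7.png')
b=d['img'][120:220,290:400,::-1]
cv2.imwrite('pics/v7.png',cv2.resize(b,(660,600),interpolation=cv2.INTER_CUBIC))
E
```

```text
time: 15.8
ee_pos: [0.4545, 0.3791, 0.0865]
tool_rot: [0.161, 0.987, 0.0, 0.0]
ft_force: [0.1, -0.4, -0.2]
finger_gap: 0.648
t 15.8 pos [454.5 379.1  86.5] jawyaw 71.5 tilt 0.05 F [ 0.1 -0.4 -0.2] M [ 0.03 -0.01  0.01] gap 0.648 q [ 0.68  0.45  1.7   0.    0.99 -0.57]
shift now-axes cm [ 0.25 -0.36  8.35]  | turn rad [0.001 0.    0.009]  | shift after turn cm [ 0.25 -0.36  8.35]
```

View pics/v7.png

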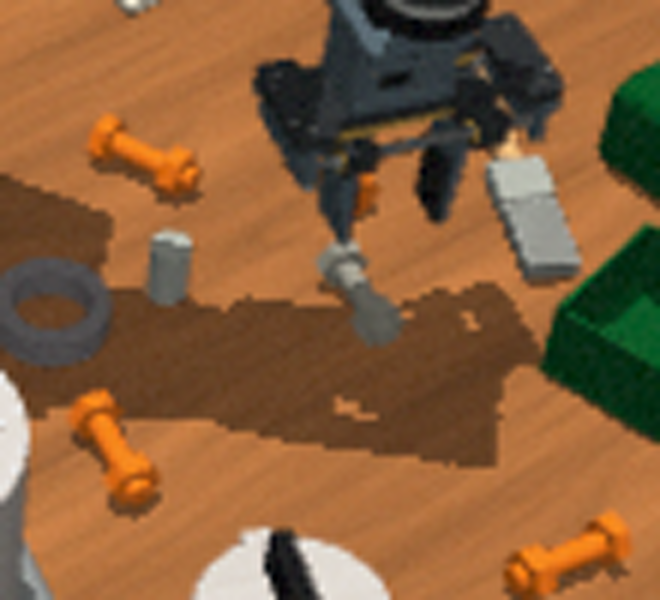

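```bash
python3 -m pendant '[[[0.2,-0.4,0],[0,0,0],-0.3],[[0,0,3],[0,0,0],-0.3],[[0,0,3],[0,0,0],-0.3],[[0,0,1.4],[0,0,0],-0.3],[[0,0,0.8],[0,0,0],-0.3],[[0,0,0],[0,0,0],-0.3],[[0,0,0],[0,0,0],-0.3],[[0,0,0],[0,0,0],-0.3]]' 30; python3 to.py 451 376.5 3 71;  python3 -m pendant '[[[0,0,0],[0,0,0],1],[[0,0,0],[0,0,0],1],[[0,0,0],[0,0,0],1],[[0,0,0],[0,0,0],1],[[0,0,0],[0,0,0],1],[[0,0,0],[0,0,0],1],[[0,0,0],[0,0,0],1],[[0,0,-2],[0,0,0],1]]' 30
python3 -m pendant '[[[0,0,-4],[0,0,0],1],[[0,0,-4],[0,0,0],1],[[0,0,-4],[0,0,0],1],[[0,0,-4],[0,0,0],1],[[0,0,-4],[0,0,0],1],[[0,0,-3.5],[0,0,0],1],[[0,0,0],[0,0,0],1],[[0,0,0],[0,0,0],1]]' 30;  python3 to.py 506.5 -55 250 71
python3 - <<'E'
from h import *
d=cap('scene','scene8.png')
b=d['img'][60:220,290:400,::-1]
cv2.imwrite('pics/v8.png',cv2.resize(b,(412,600),interpolation=cv2.INTER_CUBIC))
E
```

```text
time: 16.65
ee_pos: [0.4519, 0.3764, 0.0052]
tool_rot: [0.161, 0.987, 0.001, 0.001]
ft_force: [0.1, -0.1, 0.9]
finger_gap: 0.649
t 16.6 pos [451.9 376.4   5.2] jawyaw 71.5 tilt 0.13 F [ 0.1 -0.1  0.9] M [ 0.04 -0.01 -0.02] gap 0.649 q [ 0.67  0.54  1.8   0.    0.8  -0.57]
shift now-axes cm [ 0.09 -0.02  0.22]  | turn rad [0.002 0.001 0.009]  | shift after turn cm [ 0.09 -0.02  0.22]
time: 17.45
ee_pos: [0.4492, 0.3742, 0.0216]
tool_rot: [0.161, 0.987, -0.003, -0.002]
ft_force: [-0.1, 0.3, -2.2]
finger_gap: 0.193
time: 18.25
ee_pos: [0.4509, 0.3756, 0.2588]
tool_rot: [0.161, 0.987, -0.0, -0.0]
ft_force: [-0.4, -0.6, -3.1]
finger_gap: 0.187
t 18.2 pos [450.9 375.6 258.8] jawyaw 71.5 tilt 0.02 F [-0.4 -0.6 -3.1] M [-0.01  0.02 -0.03] gap 0.187 q [ 0.67  0.32  1.46 -0.    1.37 -0.57]
shift now-axes cm [-18.93 -39.07   0.88]  | turn rad [-0.    -0.     0.009]  | shift after turn cm [-19.27 -38.9    0.88]
```

View pics/v8.png

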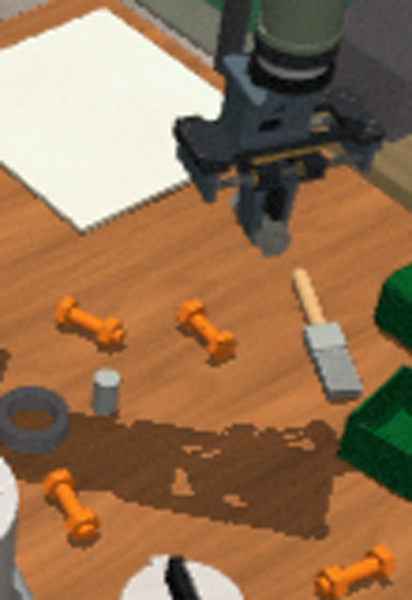

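```bash
python3 -m pendant '[[[-1.9,-3.9,0],[0,0,0],1],[[-1.9,-3.9,0],[0,0,0],1],[[-1.9,-3.9,0],[0,0,0],1],[[-1.9,-3.9,0],[0,0,0],1],[[-1.9,-3.9,0],[0,0,0],1],[[-1.9,-3.9,0],[0,0,0],1],[[-1.9,-3.9,0],[0,0,0],1],[[-1.9,-3.9,0],[0,0,0],1]]' 30;  python3 -m pendant '[[[-1.9,-3.9,0],[0,0,0],1],[[-1.9,-3.9,0],[0,0,0],1],[[0,0,0],[0,0,0],1],[[0,0,0],[0,0,0],1],[[0,0,2],[0,0,0],1],[[0,0,2],[0,0,0],1],[[0,0,0],[0,0,0],1],[[0,0,0],[0,0,0],1]]' 30;  python3 to.py 506.5 -55 217 71
```

```text
time: 19.1
ee_pos: [0.495, 0.03, 0.2566]
tool_rot: [0.161, 0.987, -0.0, -0.002]
ft_force: [2.1, -0.1, -1.3]
finger_gap: 0.19
time: 19.9
ee_pos: [0.5073, -0.0531, 0.2186]
tool_rot: [0.16, 0.987, 0.0, -0.001]
ft_force: [-0.3, 0.0, -1.3]
finger_gap: 0.192
t 19.9 pos [507.3 -53.1 218.6] jawyaw 71.6 tilt 0.10 F [-0.3  0.  -1.3] M [-0.   -0.01 -0.03] gap 0.192 q [-0.13  0.22  1.7   0.    1.23 -1.38]
shift now-axes cm [ 0.01 -0.2   0.16]  | turn rad [ 0.    -0.002  0.01 ]  | shift after turn cm [ 0.01 -0.2   0.16]
```

```bash
python3 -m pendant '[[[0,0,0.2],[0,0,0],1],[[0,0,0],[0,0,0],0],[[0,0,0],[0,0,0],0],[[0,0,0],[0,0,0],0],[[0,0,0],[0,0,0],-0.3],[[0,0,-3],[0,0,0],-0.3],[[0,0,-3],[0,0,0],-0.3],[[0,0,0],[0,0,0],-0.3]]' 30;  python3 to.py 631 164.5 200 67
```

```text
time: 20.7
ee_pos: [0.5099, -0.0547, 0.2813]
tool_rot: [0.161, 0.987, 0.0, 0.004]
ft_force: [0.0, -0.3, -0.7]
finger_gap: 0.649
t 20.7 pos [509.9 -54.7 281.3] jawyaw 71.5 tilt 0.51 F [ 0.  -0.3 -0.7] M [-0.   -0.01 -0.04] gap 0.649 q [-0.13  0.18  1.59  0.    1.37 -1.38]
shift now-axes cm [-4.45 24.61  8.22]  | turn rad [0.002 0.009 0.078]  | shift after turn cm [-2.58 24.9   8.13]
```

```bash
python3 -m pendant '[[[-0.6,3.5,0],[0,0,0],-0.3],[[-0.6,3.5,0],[0,0,0],-0.3],[[-0.6,3.5,0],[0,0,0],-0.3],[[-0.6,3.5,0],[0,0,0],-0.3],[[-0.6,3.5,0],[0,0,0],-0.3],[[-0.6,3.5,0],[0,0,0],-0.3],[[-0.7,3.6,0],[0,0,0],-0.3],[[0,0,0],[0,0,0.078],-0.3]]' 30;  python3 -m pendant '[[[0,0,4],[0,0,0],-0.3],[[0,0,4],[0,0,0],-0.3],[[0,0,4],[0,0,0],-0.3],[[0,0,3],[0,0,0],-0.3],[[0,0,2],[0,0,0],-0.3],[[0,0,0],[0,0,0],-0.3],[[0,0,0],[0,0,0],-0.3],[[0,0,0],[0,0,0],-0.3]]' 30;  python3 to.py 631 164.5 20 67
python3 - <<'E'
from meas import *
for n in('top','scene'):
    c=cap(n,n+'9.png'); print(n); bolts(c)
    if n=='top':
        a=c['img'][150:240,250:360,::-1]; cv2.imwrite('pics/v9a.png',cv2.resize(a,(660,540),interpolation=cv2.INTER_CUBIC))
    else: cv2.imwrite('pics/v9.png',cv2.resize(c['img'][170:270,280:390,::-1],(660,600),interpolation=cv2.INTER_CUBIC))
E
```

```text
time: 21.5
ee_pos: [0.6278, 0.1692, 0.275]
tool_rot: [0.198, 0.98, 0.001, -0.001]
ft_force: [0.6, -0.9, -1.0]
finger_gap: 0.652
time: 22.3
ee_pos: [0.6275, 0.1656, 0.1086]
tool_rot: [0.199, 0.98, 0.001, 0.001]
ft_force: [-0.6, 0.8, 0.8]
finger_gap: 0.65
t 22.3 pos [627.5 165.6 108.6] jawyaw 67.0 tilt 0.17 F [-0.6  0.8  0.8] M [-0.01 -0.02  0.01] gap 0.650 q [ 0.24  0.51  1.54  0.    1.09 -0.93]
shift now-axes cm [-0.34  0.02  8.86]  | turn rad [0.002 0.002 0.001]  | shift after turn cm [-0.36  0.04  8.86]
top
pix [103. 222.] area 416 c 461 531 size 104 44 yaw 151 zmax 0.034
scene
pix [378. 156.] area 190 c 468 525 size 108 43 yaw 152 zmax 0.026
pix [298. 171.] area 204 c 345 197 size 83 72 yaw 143 zmax 0.031
pix [338. 224.] area 626 c 634 162 size 127 122 yaw 120 zmax 0.034
```

View pics/v9.png

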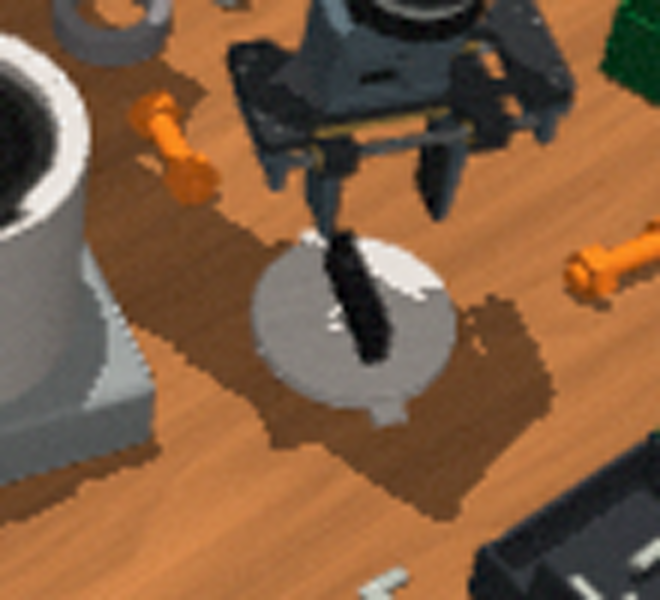

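View pics/v9a.png

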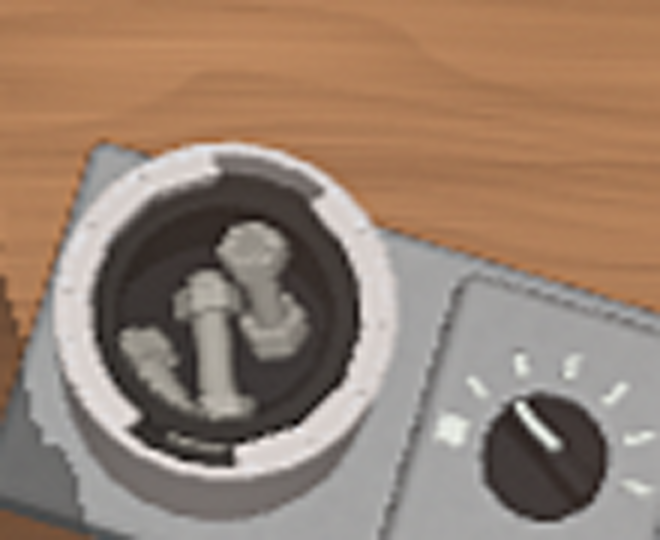

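```bash
python3 -m pendant '[[[-0.4,0,0],[0,0,0],-0.3],[[0,0,3],[0,0,0],-0.3],[[0,0,3],[0,0,0],-0.3],[[0,0,2],[0,0,0],-0.3],[[0,0,0.9],[0,0,0],-0.3],[[0,0,0],[0,0,0],-0.3],[[0,0,0],[0,0,0],-0.3],[[0,0,0],[0,0,0],-0.3]]' 50; python3 to.py 631 164.5 20 67;  python3 -m pendant '[[[0,0,0],[0,0,0],1],[[0,0,0],[0,0,0],1],[[0,0,0],[0,0,0],1],[[0,0,0],[0,0,0],1],[[0,0,0],[0,0,0],1],[[0,0,0],[0,0,0],1],[[0,0,0],[0,0,0],1],[[0,0,0],[0,0,0],1]]' 50;python3 to.py 631 164.5 20 67
```

```text
time: 23.2
ee_pos: [0.6313, 0.1641, 0.0197]
tool_rot: [0.199, 0.98, 0.001, 0.001]
ft_force: [0.1, -0.3, 0.4]
finger_gap: 0.651
t 23.2 pos [631.3 164.1  19.7] jawyaw 67.0 tilt 0.18 F [ 0.1 -0.3  0.4] M [-0.02 -0.04 -0.03] gap 0.651 q [ 0.24  0.6   1.62  0.    0.92 -0.93]
shift now-axes cm [ 0.05  0.03 -0.04]  | turn rad [0.002 0.002 0.001]  | shift after turn cm [ 0.05  0.03 -0.03]
time: 24.0
ee_pos: [0.63, 0.1636, 0.018]
tool_rot: [0.199, 0.98, -0.0, -0.0]
ft_force: [-1.3, -1.6, -0.4]
finger_gap: 0.174
t 24.0 pos [630.  163.6  18. ] jawyaw 67.0 tilt 0.03 F [-1.3 -1.6 -0.4] M [-0.22  0.11  0.03] gap 0.174 q [ 0.24  0.6   1.62 -0.    0.92 -0.93]
shift now-axes cm [-0.06  0.13 -0.2 ]  | turn rad [-0.    -0.     0.001]  | shift after turn cm [-0.06  0.13 -0.2 ]
```

```bash
python3 -m pendant '[[[0,0,-3],[0,0,0],1],[[0,0,-4],[0,0,0],1],[[0,0,-4],[0,0,0],1],[[0,0,-4],[0,0,0],1],[[0,0,-4],[0,0,0],1],[[0,0,-4],[0,0,0],1],[[0,0,-3],[0,0,0],1],[[0,0,0],[0,0,0],1]]' 50; python3 to.py 506.5 -55 250 74
python3 - <<'E'
from h import *
for n in('top','scene'):
    c=cap(n,n+'10.png')
    W=pts(c); x,y,z=W[...,0],W[...,1],W[...,2]; hsv=cv2.cvtColor(c['img'],cv2.COLOR_RGB2HSV)
    P=W[(np.hypot(x-.63,y-.165)<.11)&(hsv[...,2]>120)&(hsv[...,1]<50)&(z>.2)&(z<.30)]
    if len(P)>9: print(n,len(P),np.percentile(P[:,2],[5,50,95]),cv2.minEnclosingCircle((P[:,:2]*1000).astype(np.float32)))
a=c['img'][80:240,250:410,::-1]; cv2.imwrite('pics/v10.png',cv2.resize(a,(600,600),interpolation=cv2.INTER_CUBIC))
E
```

```text
time: 24.8
ee_pos: [0.6321, 0.1645, 0.2828]
tool_rot: [0.199, 0.98, 0.002, 0.004]
ft_force: [1.1, -0.0, -2.7]
finger_gap: 0.169
t 24.8 pos [632.1 164.5 282.8] jawyaw 67.0 tilt 0.55 F [ 1.1 -0.  -2.7] M [-0.04 -0.07  0.01] gap 0.169 q [ 0.24  0.41  1.25  0.    1.47 -0.93]
shift now-axes cm [  3.02 -25.13   3.1 ]  | turn rad [ 0.006  0.008 -0.122]  | shift after turn cm [  6.02 -24.56   3.28]
top 109 [0.27376124 0.27905078 0.2842097 ] ((622.8109130859375, 186.64523315429688), 41.27210998535156)
scene 615 [0.26895743 0.27493275 0.27848342] ((641.1676635742188, 160.46726989746094), 67.01428985595703)
```

View pics/v10.png

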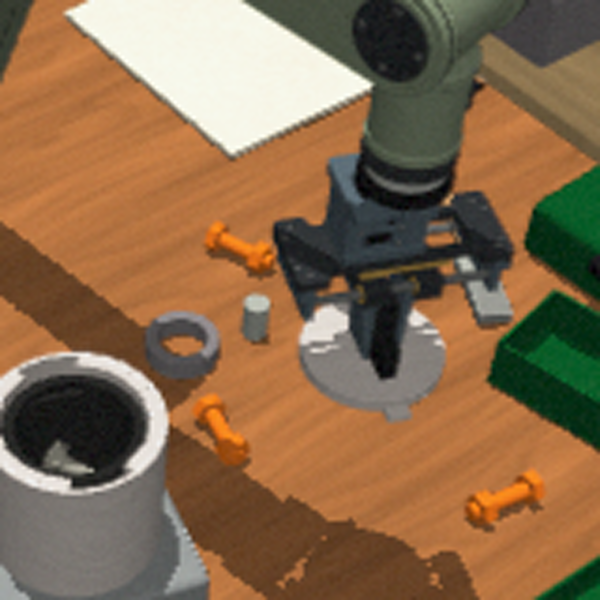

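```bash
python3 -m pendant '[[[0,0,0],[0,0,-0.122],1],[[0.8,-3.5,0],[0,0,0],1],[[0.8,-3.5,0],[0,0,0],1],[[0.9,-3.5,0],[0,0,0],1],[[0.9,-3.5,0],[0,0,0],1],[[0.9,-3.5,0],[0,0,0],1],[[0.9,-3.5,0],[0,0,0],1],[[0.9,-3.5,0],[0,0,0],1]]' 50; python3 -m pendant '[[[0,0,0],[0,0,0],1],[[0,0,1],[0,0,0],1],[[0,0,1],[0,0,0],1],[[0,0,0],[0,0,0],1],[[0,0,0],[0,0,0],1],[[0,0,0],[0,0,0],1],[[0,0,0],[0,0,0],1],[[0,0,0],[0,0,0],1]]' 50; python3 to.py 506.5 -55 217 74
python3 - <<'E'
from h import *
for n in('top','scene'):
    c=cap(n,n+'11.png')
    W=pts(c); x,y,z=W[...,0],W[...,1],W[...,2]; hsv=cv2.cvtColor(c['img'],cv2.COLOR_RGB2HSV)
    P=W[(np.hypot(x-.5065,y+.055)<.11)&(hsv[...,2]>90)&(hsv[...,1]<50)&(z>.22)&(z<.28)]
    print(n,len(P),np.percentile(P[:,2],[5,50,95]),cv2.minEnclosingCircle((P[:,:2]*1000).astype(np.float32)))
    a=c['img'][80:240,200:360,::-1]
    if n=='top': a=c['img'][140:260,220:340,::-1]
    cv2.imwrite('pics/v11%s.png'%n,cv2.resize(a,(600,600),interpolation=cv2.INTER_CUBIC))
E
```

```text
time: 25.7
ee_pos: [0.5018, -0.0558, 0.2749]
tool_rot: [0.139, 0.99, 0.0, -0.003]
ft_force: [0.4, -0.1, -2.5]
finger_gap: 0.173
time: 26.5
ee_pos: [0.5044, -0.0548, 0.2583]
tool_rot: [0.139, 0.99, 0.0, 0.0]
ft_force: [-0.8, 0.4, -3.8]
finger_gap: 0.176
t 26.5 pos [504.4 -54.8 258.3] jawyaw 74.0 tilt 0.04 F [-0.8  0.4 -3.8] M [0.02 0.02 0.02] gap 0.176 q [-0.13  0.19  1.64  0.    1.32 -1.42]
shift now-axes cm [-0.21  0.04  4.13]  | turn rad [0.    0.001 0.001]  | shift after turn cm [-0.21  0.04  4.13]
top 451 [0.24881752 0.25435813 0.25929706] ((500.7020568847656, -47.99004364013672), 61.166954040527344)
scene 699 [0.24579986 0.25360298 0.25765456] ((514.1195678710938, -56.497074127197266), 67.50845336914062)
```

View pics/v11scene.png

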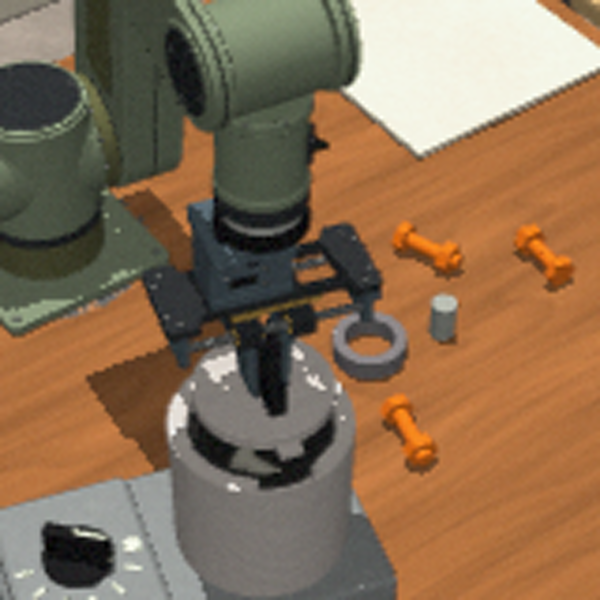

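View pics/v11top.png

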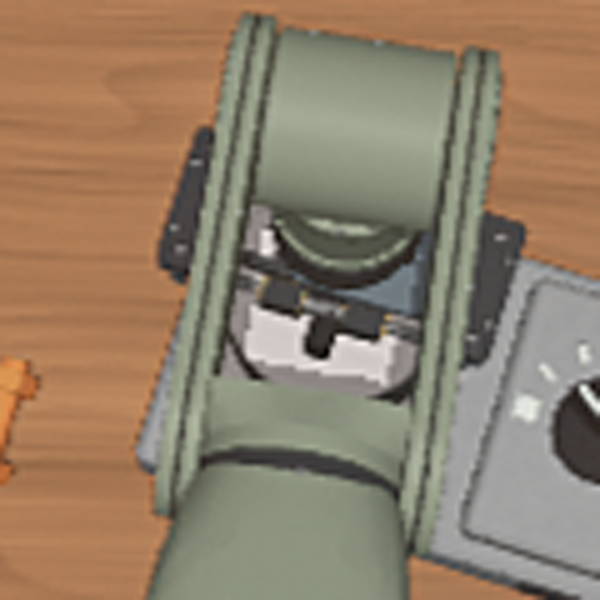

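```bash
cat > capfit.py <<'E'
from h import *
from scipy.optimize import least_squares
def fit(c,cen,zlo,zhi,r0=.062):
    W=pts(c); x,y,z=W[...,0],W[...,1],W[...,2]; hsv=cv2.cvtColor(c['img'],cv2.COLOR_RGB2HSV)
    m=(np.hypot(x-cen[0],y-cen[1])<.09)&(hsv[...,2]>90)&(hsv[...,1]<50)&(z>zlo)&(z<zhi)
    P=W[m][:,:2]; cc=np.array(cen,float)
    for _ in range(6):
        d=P-cc; th=np.degrees(np.arctan2(d[:,1],d[:,0])); r=np.hypot(*d.T); o=[]
        for k in range(-180,180,6):
            s=np.where((th>=k)&(th<k+6)&(r<r0+.006))[0]
            if len(s) and r[s].max()>r0-.007: o.append(P[s[np.argmax(r[s])]])
        o=np.array(o); cc=least_squares(lambda q:np.hypot(*(o-q).T)-r0+.0005,cc,loss='soft_l1',f_scale=.001).x
    return cc*1000,len(o)
if __name__=='__main__':
    d0=dict(np.load('pics/scene0.npz')); t0=dict(np.load('pics/top0.npz'))
    print('start cap', fit(t0,(.629,.166),.009,.02),fit(d0,(.633,.163),.009,.02))
    for n,cen in(('top',(.5044,-.053)),('scene',(.509,-.0565))):
        c=cap(n); print(n,fit(c,cen,.246,.262))
E
python3 capfit.py
```

```text
start cap (array([628.45433303, 166.83228549]), 59) (array([634.09153705, 162.07273199]), 54)
top (array([506.04813751, -52.9063564 ]), 29)
scene (array([509.28284377, -55.43018961]), 51)
```

```bash
python3 -m pendant '[[[0,-0.1,0],[0,0,0],1],[[0,0,1],[0,0,0],1],[[0,0,1],[0,0,0],1],[[0,0,0.8],[0,0,0],1],[[0,0,0.4],[0,0,0],1],[[0,0,0.4],[0,0,0],1],[[0,0,0],[0,0,0],1],[[0,0,0],[0,0,0],1]]' 50; python3 to.py 504.5 -55.7 206 74
```

```text
time: 27.5
ee_pos: [0.504, -0.0559, 0.2222]
tool_rot: [0.139, 0.99, 0.0, 0.0]
ft_force: [0.2, 0.6, -2.2]
finger_gap: 0.177
t 27.5 pos [504.  -55.9 222.2] jawyaw 74.0 tilt 0.03 F [ 0.2  0.6 -2.2] M [-0.04  0.02 -0.01] gap 0.177 q [-0.13  0.21  1.7   0.    1.23 -1.43]
shift now-axes cm [-0.04  0.04  1.62]  | turn rad [0. 0. 0.]  | shift after turn cm [-0.04  0.04  1.62]
```

Run:
```python
from h import *
for n in('top','scene'):
    c=cap(n,n+'12.png')
    a=c['img'][100:240,200:340,::-1]
    if n=='top': a=c['img'][140:260,220:340,::-1]
    cv2.imwrite('pics/v12%s.png'%n,cv2.resize(a,(600,600),interpolation=cv2.INTER_CUBIC))
```

```text
(no output)
```

View pics/v12scene.png

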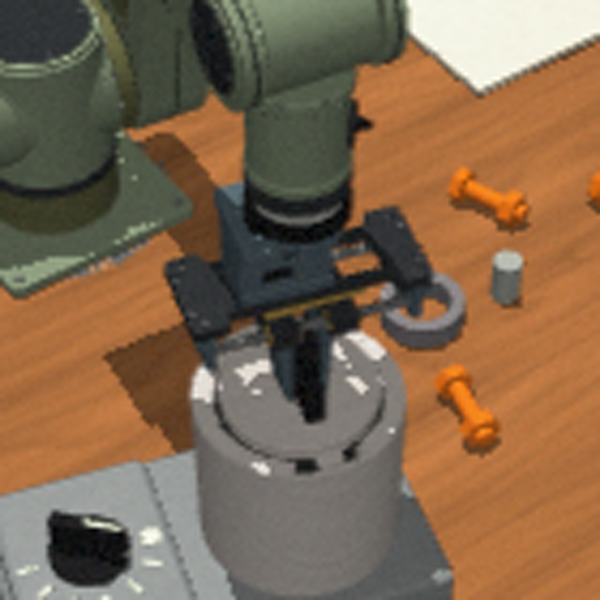

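The lug sits in the middle of the front gap, between the dark patches at crop (305,465) and (350,453), with no contact force. Pressing next.

```bash
python3 -m pendant '[[[0,0,0.3],[0,0,0],1],[[0,0,0.3],[0,0,0],1],[[0,0,0],[0,0,0],1],[[0,0,0],[0,0,0],1],[[0,0,0],[0,0,0],1],[[0,0,0],[0,0,0],1],[[0,0,0],[0,0,0],1],[[0,0,0],[0,0,0],1]]' 50; python3 to.py 504.5 -55.7 206 74;python3 -m pendant '[[[0,0,0.3],[0,0,0],1],[[0,0,0.3],[0,0,0],1],[[0,0,0.3],[0,0,0],1],[[0,0,0],[0,0,0],1],[[0,0,0],[0,0,0],1],[[0,0,0],[0,0,0],1],[[0,0,0],[0,0,0],1],[[0,0,0],[0,0,0],1]]' 50; python3 to.py 504.5 -55.7 206 74
```

```text
time: 28.4
ee_pos: [0.5043, -0.056, 0.2163]
tool_rot: [0.139, 0.99, 0.0, 0.001]
ft_force: [2.0, 0.5, 2.7]
finger_gap: 0.172
t 28.4 pos [504.3 -56.  216.3] jawyaw 74.0 tilt 0.07 F [2.  0.5 2.7] M [-0.03 -0.15  0.07] gap 0.172 q [-0.13  0.21  1.71  0.    1.22 -1.43]
shift now-axes cm [-0.01  0.03  1.03]  | turn rad [0.    0.001 0.   ]  | shift after turn cm [-0.01  0.03  1.03]
time: 29.2
ee_pos: [0.5043, -0.056, 0.2078]
tool_rot: [0.139, 0.99, 0.0, 0.001]
ft_force: [0.5, -0.1, 7.4]
finger_gap: 0.173
t 29.2 pos [504.3 -56.  207.8] jawyaw 74.0 tilt 0.10 F [ 0.5 -0.1  7.4] M [-0.03  0.13  0.03] gap 0.173 q [-0.13  0.22  1.73  0.    1.2  -1.43]
shift now-axes cm [-0.01  0.03  0.18]  | turn rad [0.    0.002 0.   ]  | shift after turn cm [-0.01  0.03  0.18]
```

```bash
python3 -m pendant '[[[0,0,0.25],[0,0,0],1],[[0,0,0],[0,0,0],1],[[0,0,0],[0,0,0],1],[[0,0,0],[0,0,0.05],1],[[0,0,0],[0,0,0.05],1],[[0,0,0],[0,0,0.05],1],[[0,0,0],[0,0,0.05],1],[[0,0,0],[0,0,0],1]]' 50; python3 to.py 504.5 -55.7 206 14; python3 -m pendant '[[[0,0,0],[0,0,0.05],1],[[0,0,0],[0,0,0.05],1],[[0,0,0],[0,0,0.05],1],[[0,0,0],[0,0,0.05],1],[[0,0,0],[0,0,0.05],1],[[0,0,0],[0,0,0.05],1],[[0,0,0],[0,0,0.05],1],[[0,0,0],[0,0,0],1]]' 50; python3 to.py 504.5 -55.7 206 14
```

```text
time: 30.0
ee_pos: [0.504, -0.056, 0.2054]
tool_rot: [0.237, 0.971, -0.0, 0.001]
ft_force: [-0.2, 0.5, 9.3]
finger_gap: 0.17
t 30.0 pos [504.  -56.  205.4] jawyaw 62.5 tilt 0.07 F [-0.2  0.5  9.3] M [-0.03  0.29 -0.1 ] gap 0.170 q [-0.13  0.22  1.73 -0.    1.19 -1.22]
shift now-axes cm [-0.03  0.05 -0.06]  | turn rad [0.001 0.001 0.847]  | shift after turn cm [ 0.02  0.05 -0.06]
time: 30.8
ee_pos: [0.504, -0.056, 0.2055]
tool_rot: [0.403, 0.915, 0.0, 0.001]
ft_force: [0.0, -0.7, 8.9]
finger_gap: 0.173
t 30.8 pos [504.  -56.  205.5] jawyaw 42.5 tilt 0.07 F [ 0.  -0.7  8.9] M [-0.05  0.25 -0.16] gap 0.173 q [-0.13  0.22  1.73 -0.    1.19 -0.87]
shift now-axes cm [-0.01  0.06 -0.05]  | turn rad [0.001 0.001 0.497]  | shift after turn cm [ 0.02  0.05 -0.05]
```

```bash
python3 -m pendant '[[[0,0,0],[0,0,0.07],1],[[0,0,0],[0,0,0.07],1],[[0,0,0],[0,0,0.07],1],[[0,0,0],[0,0,0.07],1],[[0,0,0],[0,0,0.07],1],[[0,0,0],[0,0,0.07],1],[[0,0,0],[0,0,0.07],1],[[0,0,0],[0,0,0],1]]' 50; python3 to.py 504.5 -55.7 215 14; python3 -m pendant '[[[0,0,-0.3],[0,0,0],1],[[0,0,-0.3],[0,0,0],1],[[0,0,-0.2],[0,0,0],1],[[0,0,0],[0,0,0],1],[[0,0,0],[0,0,0],1],[[0,0,0],[0,0,0],1],[[0,0,0],[0,0,0],1],[[0,0,0],[0,0,0],1]]' 50; python3 to.py 504.5 -55.7 215 14
python3 - <<'E'
from h import *
for n in('top','scene'):
    c=cap(n,n+'13.png')
    a=c['img'][100:240,200:340,::-1]
    if n=='top': a=c['img'][140:260,220:340,::-1]
    cv2.imwrite('pics/v13%s.png'%n,cv2.resize(a,(600,600),interpolation=cv2.INTER_CUBIC))
E
```

```text
time: 31.6
ee_pos: [0.504, -0.056, 0.2055]
tool_rot: [0.613, 0.79, 0.0, 0.001]
ft_force: [-0.1, -0.5, 8.7]
finger_gap: 0.172
t 31.6 pos [504.  -56.  205.5] jawyaw 14.4 tilt 0.07 F [-0.1 -0.5  8.7] M [-0.07  0.3  -0.33] gap 0.172 q [-0.13  0.22  1.73 -0.    1.19 -0.38]
shift now-axes cm [ 0.02  0.06 -0.95]  | turn rad [0.001 0.001 0.006]  | shift after turn cm [ 0.02  0.05 -0.95]
time: 32.4
ee_pos: [0.504, -0.056, 0.2125]
tool_rot: [0.613, 0.79, 0.0, 0.0]
ft_force: [0.9, -1.4, 4.6]
finger_gap: 0.171
t 32.4 pos [504.  -56.  212.5] jawyaw 14.4 tilt 0.02 F [ 0.9 -1.4  4.6] M [-0.14 -0.18 -0.31] gap 0.171 q [-0.13  0.21  1.72  0.    1.21 -0.39]
shift now-axes cm [ 0.01  0.06 -0.25]  | turn rad [0.    0.    0.007]  | shift after turn cm [ 0.01  0.06 -0.25]
```

View pics/v13scene.png

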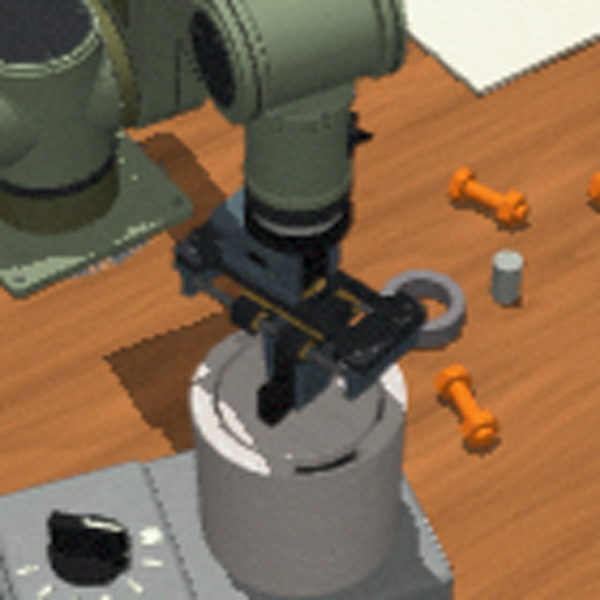

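```bash
python3 -m pendant '[[[0,0,-0.3],[0,0,0],1],[[0,0,0],[0,0,0],1],[[0,0,0],[0,0,0],1],[[0,0,0],[0,0,0],0.3],[[0,0,0],[0,0,0],0.3],[[0,0,0],[0,0,0],0.3],[[0,0,0],[0,0,0],0],[[0,0,0],[0,0,0],0]]' 50; python3 to.py 504.5 -55.7 215 14; python3 -m pendant '[[[0,0,0],[0,0,0],0],[[0,0,-1.5],[0,0,0],0],[[0,0,-3],[0,0,0],0],[[0,0,-3],[0,0,0],0],[[0,0,-3],[0,0,0],0],[[0,0,-3],[0,0,0],0],[[0,0,0],[0,0,0],0],[[0,0,0],[0,0,0],0]]' 50
python3 to.py 458 -223 260 -47
```

```text
time: 33.3
ee_pos: [0.5036, -0.0559, 0.2153]
tool_rot: [0.613, 0.79, -0.0, -0.0]
ft_force: [-1.0, -0.1, 0.6]
finger_gap: 0.486
t 33.3 pos [503.6 -55.9 215.3] jawyaw 14.4 tilt 0.04 F [-1.  -0.1  0.6] M [-0.09  0.06  0.  ] gap 0.486 q [-0.13  0.21  1.71  0.    1.22 -0.39]
shift now-axes cm [-0.01  0.09  0.03]  | turn rad [-0.001 -0.     0.008]  | shift after turn cm [-0.01  0.09  0.03]
time: 34.1
ee_pos: [0.5038, -0.0559, 0.3506]
tool_rot: [0.613, 0.79, 0.0, 0.0]
ft_force: [0.6, 0.4, -0.7]
finger_gap: 0.502
t 34.1 pos [503.8 -55.9 350.6] jawyaw 14.4 tilt 0.04 F [ 0.6  0.4 -0.7] M [-0.11  0.03 -0.01] gap 0.502 q [-0.13  0.15  1.45  0.    1.54 -0.39]
shift now-axes cm [-15.04  -8.61   9.06]  | turn rad [ 1.000e-03 -0.000e+00  1.072e+00]  | shift after turn cm [-14.75   9.09   9.06]
```

```bash
python3 -m pendant '[[[0.6,-2.2,0],[0,0,0],0],[[0.6,-2.2,0],[0,0,0],0],[[0.6,-2.2,0],[0,0,0],0],[[0.6,-2.2,0],[0,0,0],0],[[0.6,-2.2,0],[0,0,0],0],[[0.6,-2.2,0],[0,0,0],0],[[0,0,0],[0,0,0],0],[[0,0,0],[0,0,0],0]]' 50
python3 - <<'E'
from h import *
import tum,capfit
cs=[(n,cap(n,n+'14.png')) for n in('top','scene')]
cv2.imwrite('pics/v14.png',np.hstack([cv2.resize(q,(400,400),interpolation=cv2.INTER_CUBIC) for q in(cs[0][1]['img'][160:280,250:370,::-1],cs[1][1]['img'][150:270,190:310,::-1])]))
for n,c in cs:
    W=pts(c); x,y,z=W[...,0],W[...,1],W[...,2]; hsv=cv2.cvtColor(c['img'],cv2.COLOR_RGB2HSV)
    r=np.hypot(x-.5065,y+.055)
    print(n,'disc z',np.percentile(z[(r<.055)&(hsv[...,2]>110)],[10,50,90]),'rim z',np.nanmedian(z[(r>.072)&(r<.078)&(z>.2)]))
    P=W[(r<.06)&(hsv[...,2]<90)&(z>.225)&(z<.26)]; print(' bar',len(P),cv2.minAreaRect((P[:,:2]*1000).astype(np.float32)),P[:,2].max())
tum.go(cs)
E
```

```text
time: 34.9
ee_pos: [0.3669, -0.0539, 0.3497]
tool_rot: [0.613, 0.79, -0.0, -0.0]
ft_force: [0.9, -0.2, 0.7]
finger_gap: 0.501
top disc z [0.20777894 0.21171537 0.21635541] rim z 0.20954021188339256
 bar 52 ((503.56622314453125, -53.66889190673828), (13.948960304260254, 73.74298858642578), 11.941187858581543) 0.2542276046700815
scene disc z [0.20907239 0.21170143 0.21455864] rim z 0.21033014519578636
 bar 161 ((508.69879150390625, -59.17163848876953), (18.764347076416016, 78.68970489501953), 14.258545875549316) 0.24967868654409597
top rim fit [505.17287587 -53.12747483] 81.00980003340872
 inner r by angle [(-180, None), (-172, None), (-164, None), (-156, None), (-148, None), (-140, None), (-132, None), (-124, None), (-116, None), (-108, None), (-100, 32), (-92, 35), (-84, 40), (-76, 41), (-68, 43), (-60, 41), (-52, 32), (-44, 26), (-36, 21), (-28, 18), (-20, 18), (-12, 16), (-4, 14), (4, 21), (12, 13), (20, 19), (28, 18), (36, 15), (44, 17), (52, 17), (60, 19), (68, 24), (76, 32), (84, 37), (92, 68), (100, 71), (108, 75), (116, None), (124, None), (132, None), (140, None), (148, None)
[... 1161 characters left out ...]
, 19), (84, 28), (92, 22), (100, 33), (108, 55), (116, 66), (124, 70), (132, 67), (140, 52), (148, 40), (156, 37), (164, 38), (172, 35)]
 dial all 248 ((460.62481689453125, -225.42953491210938), 33.78685760498047)
  0.11 85 ((460.9295959472656, -226.25442504882812), (58.261775970458984, 17.489667892456055), 36.67201614379883) 0.1292515751803574
  0.122 42 ((460.8619689941406, -226.30477905273438), (58.09319305419922, 17.489667892456055), 36.67201614379883) 0.1292515751803574
  housing ((490.2596740722656, -130.61587524414062), (348.0593566894531, 198.8895263671875), 73.77147674560547)
  panel ((462.3623962402344, -225.90911865234375), (134.1961669921875, 171.9705352783203), 74.2710952758789)
```

View pics/v14.png

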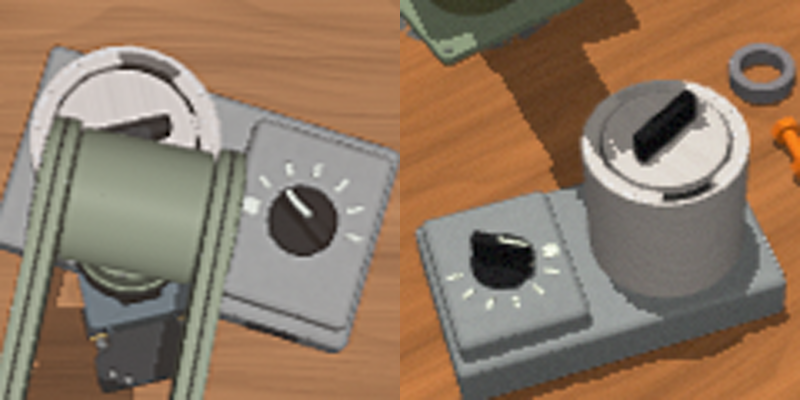

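Locked. The disc top reads 0.2117 against 0.212 expected. The bar is 60° clockwise from the gaps, and both lugs are out of sight under the rim. Now the dial: I'll lean the tool 0.3 rad away from the drum so the gripper body clears it.

```bash
python3 to.py 458 -223 220 -46; python3 -m pendant '[[[0,0,0],[0,0,0.13],0],[[0,0,0],[0,0,0.13],0],[[0,0,0],[0,0,0.13],0],[[0,0,0],[0,0,0.13],0],[[0,0,0],[0,0,0.13],0],[[0,0,0],[0,0,0.13],0],[[0,0,0],[0,0,0.13],0],[[0,0,0],[0,0,0.13],0]]' 30;python3 to.py 458 -223 220 -46
```

```text
t 35.0 pos [367.6 -54.  349.8] jawyaw 14.4 tilt 0.05 F [ 0.1 -0.5  0.1] M [-0.11  0.04 -0.04] gap 0.498 q [-0.18 -0.07  1.69  0.    1.52 -0.43]
shift now-axes cm [-18.63   4.55  12.97]  | turn rad [-1.000e-03 -0.000e+00  1.055e+00]  | shift after turn cm [-5.24 18.43 12.98]
time: 35.8
ee_pos: [0.3679, -0.054, 0.3499]
tool_rot: [0.925, 0.379, -0.0, -0.0]
ft_force: [0.6, 0.9, 0.9]
finger_gap: 0.499
t 35.8 pos [367.9 -54.  349.9] jawyaw -45.4 tilt 0.06 F [0.6 0.9 0.9] M [-0.07  0.14 -0.05] gap 0.499 q [-0.18 -0.07  1.69  0.    1.52  0.62]
shift now-axes cm [-5.43 18.37 12.98]  | turn rad [-0.001  0.001  0.01 ]  | shift after turn cm [-5.26 18.41 12.99]
```

```bash
python3 -m pendant '[[[-0.9,3,0],[0,0,0],0],[[-0.9,3,1],[0,0,0],0],[[-0.9,3,2],[0,0,0],0],[[-0.9,3,3],[0,0,0],0],[[-0.9,3,3],[0,0,0],0],[[-0.9,3.3,3],[0,0,0],0],[[0,0,0.5],[0,0,0],0],[[0,0,0],[0,0,0],0]]' 30;python3 to.py 458 -223 220 -46;python3 -m pendant '[[[0,0,0],[0,0.1,0],0],[[0,0,0],[0,0.1,0],0],[[0,0,0],[0,0.1,0],0],[[0,0,0],[0,0,0],0],[[0,0,0],[0,0,0],0],[[0,0,0],[0,0,0],0],[[0,0,0],[0,0,0],0],[[0,0,0],[0,0,0],0]]' 30;python3 to.py 458 -223 160 -46
```

```text
time: 36.6
ee_pos: [0.4576, -0.2217, 0.2234]
tool_rot: [0.925, 0.381, -0.001, -0.002]
ft_force: [0.1, -0.2, 0.9]
finger_gap: 0.503
t 36.6 pos [ 457.6 -221.7  223.4] jawyaw -45.2 tilt 0.29 F [ 0.1 -0.2  0.9] M [-0.07  0.11  0.03] gap 0.503 q [-0.47  0.21  1.69  0.    1.24  0.31]
shift now-axes cm [-0.06  0.12  0.34]  | turn rad [-0.005  0.001  0.014]  | shift after turn cm [-0.06  0.12  0.34]
time: 37.4
ee_pos: [0.4583, -0.2212, 0.2257]
tool_rot: [0.914, 0.378, 0.138, -0.057]
ft_force: [-0.1, -0.3, 0.5]
finger_gap: 0.503
t 37.4 pos [ 458.3 -221.2  225.7] jawyaw -45.1 tilt 17.17 F [-0.1 -0.3  0.5] M [-0.23  0.22 -0.03] gap 0.503 q [-0.67  0.18  1.77  0.32  1.18 -0.  ]
shift now-axes cm [-2.09  0.11  6.24]  | turn rad [-0.002 -0.3    0.016]  | shift after turn cm [-0.15  0.11  6.57]
```

```bash
python3 to.py 458.3 -223.2 110 -46;python3 - <<'E'
from h import *
cs=[(n,cap(n,n+'15.png')) for n in('top','scene')]
cv2.imwrite('pics/v15.png',np.hstack([cv2.resize(q,(400,400),interpolation=cv2.INTER_CUBIC) for q in(cs[0][1]['img'][160:280,250:370,::-1],cs[1][1]['img'][110:270,150:310,::-1])]))
E
```

```text
t 37.4 pos [ 458.3 -221.2  225.7] jawyaw -45.1 tilt 17.17 F [-0.1 -0.3  0.5] M [-0.23  0.22 -0.03] gap 0.503 q [-0.67  0.18  1.77  0.32  1.18 -0.  ]
shift now-axes cm [-3.55  0.14 11.02]  | turn rad [-0.002 -0.3    0.016]  | shift after turn cm [-0.14  0.14 11.57]
```

View pics/v15.png

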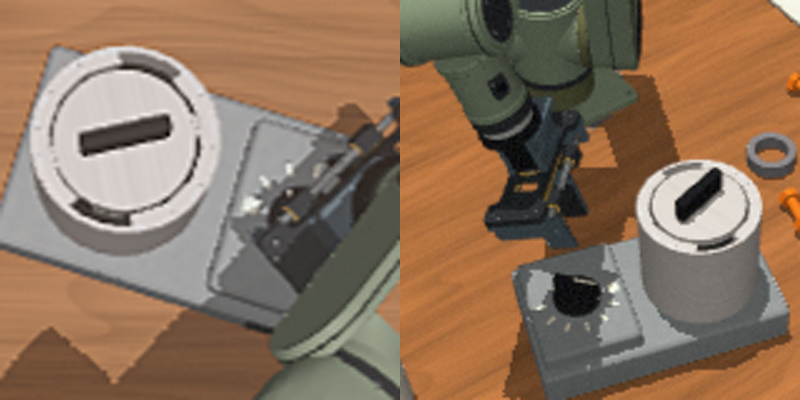

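```bash
python3 -m pendant '[[[-0.2,0.15,0],[0,0,0.015],0],[[-0.6,0,2],[0,0,0],0],[[-0.6,0,2],[0,0,0],0],[[-0.6,0,2],[0,0,0],0],[[-0.6,0,1.8],[0,0,0],0],[[0,0,0],[0,0,0],0],[[0,0,0],[0,0,0],0],[[0,0,0],[0,0,0],0]]' 30;python3 to.py 458.3 -223.2 110 -46;python3 - <<'E'
from h import *
cs=[(n,cap(n,n+'16.png')) for n in('top','scene')]
cv2.imwrite('pics/v16.png',np.hstack([cv2.resize(q,(400,400),interpolation=cv2.INTER_CUBIC) for q in(cs[0][1]['img'][180:270,300:390,::-1],cs[1][1]['img'][150:270,170:290,::-1])]))
E
```

```text
time: 38.3
ee_pos: [0.4581, -0.2244, 0.1444]
tool_rot: [0.917, 0.37, 0.138, -0.057]
ft_force: [-0.2, 0.1, 0.2]
finger_gap: 0.506
t 38.3 pos [ 458.1 -224.4  144.4] jawyaw -46.0 tilt 17.21 F [-0.2  0.1  0.2] M [-0.17  0.25  0.02] gap 0.506 q [-0.67  0.26  1.89  0.36  0.99 -0.07]
shift now-axes cm [-0.92 -0.06  3.32]  | turn rad [-0.002 -0.3   -0.   ]  | shift after turn cm [ 0.1  -0.07  3.44]
```

View pics/v16.png

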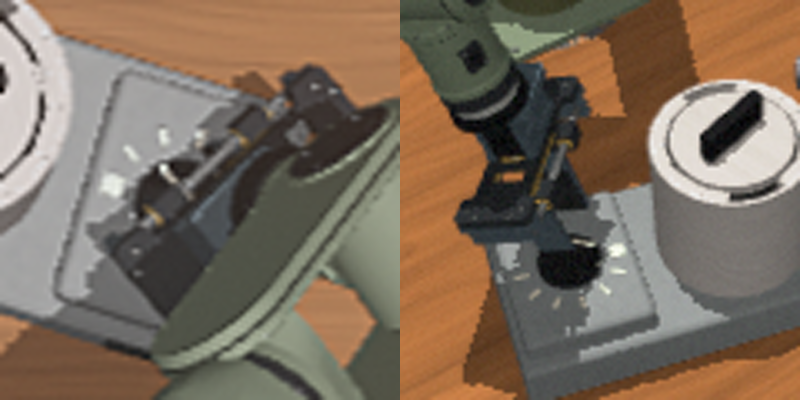

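```bash
python3 -m pendant '[[[-0.3,0,1.1],[0,0,0],0],[[-0.3,0,1.1],[0,0,0],0],[[-0.3,0,1],[0,0,0],0],[[0,0,0],[0,0,0],0],[[0,0,0],[0,0,0],0],[[0,0,0],[0,0,0],0],[[0,0,0],[0,0,0],0],[[0,0,0],[0,0,0],0]]' 15;python3 to.py 458.3 -223.2 110 -46; python3 -m pendant '[[[0,0,0],[0,0,0],1],[[0,0,0],[0,0,0],1],[[0,0,0],[0,0,0],1],[[0,0,0],[0,0,0],1],[[0,0,0],[0,0,0],1],[[0,0,0],[0,0,0],1],[[0,0,0],[0,0,0],1],[[0,0,0],[0,0,0],1]]' 20;python3 to.py 458.3 -223.2 110 -46
```

```text
time: 39.2
ee_pos: [0.4581, -0.2233, 0.1104]
tool_rot: [0.917, 0.37, 0.138, -0.058]
ft_force: [-0.5, 0.2, -0.3]
finger_gap: 0.503
t 39.2 pos [ 458.1 -223.3  110.4] jawyaw -46.0 tilt 17.20 F [-0.5  0.2 -0.3] M [-0.27  0.26  0.  ] gap 0.503 q [-0.67  0.29  1.94  0.38  0.91 -0.1 ]
shift now-axes cm [0.01 0.01 0.05]  | turn rad [-0.004 -0.3   -0.   ]  | shift after turn cm [0.02 0.01 0.04]
time: 40.0
ee_pos: [0.4586, -0.2238, 0.1102]
tool_rot: [0.917, 0.37, 0.138, -0.057]
ft_force: [4.9, -1.6, -3.6]
finger_gap: 0.154
t 40.0 pos [ 458.6 -223.8  110.2] jawyaw -46.0 tilt 17.20 F [ 4.9 -1.6 -3.6] M [-0.65 -0.41 -0.28] gap 0.154 q [-0.67  0.3   1.94  0.38  0.91 -0.1 ]
shift now-axes cm [ 0.01 -0.06  0.03]  | turn rad [-0.003 -0.3   -0.001]  | shift after turn cm [ 0.02 -0.06  0.02]
```

```bash
python3 -m pendant '[[[0,0,0],[-0.022,0,0.072],1],[[0,0,0],[-0.022,0,0.072],1],[[0,0,0],[-0.022,0,0.072],1],[[0,0,0],[-0.022,0,0.072],1],[[0,0,0],[-0.022,0,0.072],1],[[0,0,0],[-0.022,0,0.072],1],[[0,0,0],[-0.022,0,0.072],1],[[0,0,0],[0,0,0],1]]' 20;python3 to.py 458.3 -223.2 110 -76;python3 - <<'E'
from h import *
cs=[(n,cap(n,n+'17.png')) for n in('top','scene')]
cv2.imwrite('pics/v17.png',np.hstack([cv2.resize(q,(400,400),interpolation=cv2.INTER_CUBIC) for q in(cs[0][1]['img'][180:270,300:390,::-1],cs[1][1]['img'][150:270,170:290,::-1])]))
E
```

```text
time: 40.8
ee_pos: [0.4592, -0.2248, 0.1102]
tool_rot: [0.982, 0.118, 0.148, -0.018]
ft_force: [6.9, -6.1, -8.7]
finger_gap: 0.154
t 40.8 pos [ 459.2 -224.8  110.2] jawyaw -76.3 tilt 17.14 F [ 6.9 -6.1 -8.7] M [-1.19 -0.61 -0.4 ] gap 0.154 q [-0.63  0.23  2.03  0.35  0.71  0.46]
shift now-axes cm [-0.05 -0.18  0.01]  | turn rad [ 0.    -0.299 -0.005]  | shift after turn cm [-0.05 -0.18  0.02]
```

View pics/v17.png

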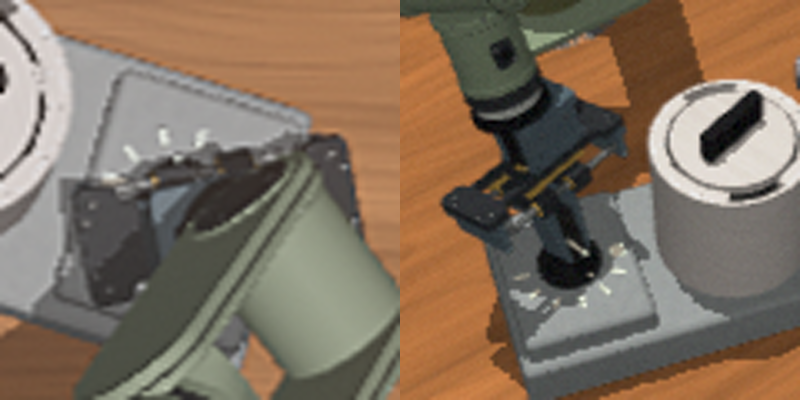

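```bash
python3 -m pendant '[[[0,0.1,0],[-0.022,0,0.072],1],[[0,0,0],[-0.022,0,0.072],1],[[0,0,0],[-0.022,0,0.072],1],[[0,0,0],[-0.022,0,0.072],1],[[0,0,0],[-0.022,0,0.072],1],[[0,0,0],[-0.022,0,0.072],1],[[0,0,0],[-0.022,0,0.072],1],[[0,0,0],[0,0,0],1]]' 20;python3 to.py 458.3 -223.2 110 -106;python3 - <<'E'
from h import *
cs=[(n,cap(n,n+'18.png')) for n in('top','scene')]
cv2.imwrite('pics/v18.png',np.hstack([cv2.resize(q,(400,400),interpolation=cv2.INTER_CUBIC) for q in(cs[0][1]['img'][180:270,300:390,::-1],cs[1][1]['img'][150:270,170:290,::-1])]))
E
```

```text
time: 41.7
ee_pos: [0.4592, -0.2261, 0.1102]
tool_rot: [0.979, -0.14, 0.147, 0.021]
ft_force: [5.2, -10.8, -9.1]
finger_gap: 0.15
t 41.7 pos [ 459.2 -226.1  110.2] jawyaw -106.3 tilt 17.07 F [  5.2 -10.8  -9.1] M [-1.72 -0.25 -0.42] gap 0.150 q [-0.53  0.19  2.08  0.13  0.58  1.23]
shift now-axes cm [-0.17 -0.25 -0.03]  | turn rad [ 0.    -0.298 -0.005]  | shift after turn cm [-0.17 -0.26  0.02]
```

View pics/v18.png

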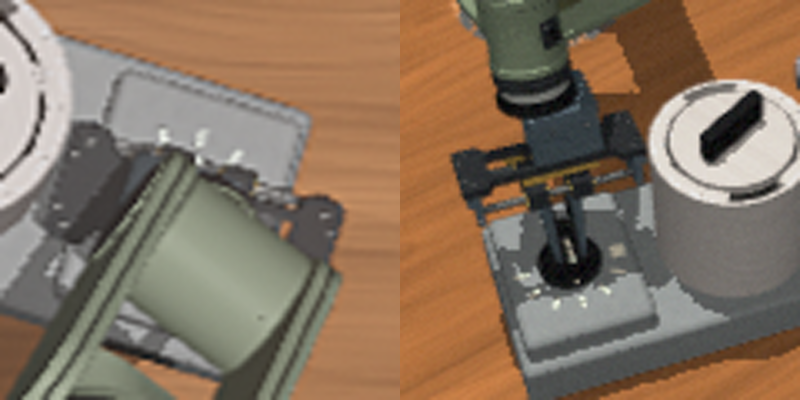

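```bash
python3 -m pendant '[[[0,0,0],[0,0,0],0.5],[[0,0,0],[0,0,0],0.5],[[0,0,0],[0,0,0],0.5],[[0,0,0],[0,0,0],0.5],[[0,0,0],[0,0,0],0.5],[[0,0,0],[0,0,0],0.3],[[0,0,0],[0,0,0],0.3],[[0,0,0],[0,0,0],0.3]]' 20;python3 to.py 458.3 -223.2 110 -106;python3 - <<'E'
from h import *
cs=[(n,cap(n,n+'19.png')) for n in('top','scene')]
cv2.imwrite('pics/v19.png',np.hstack([cv2.resize(q,(400,400),interpolation=cv2.INTER_CUBIC) for q in(cs[0][1]['img'][180:270,300:390,::-1],cs[1][1]['img'][160:240,190:270,::-1])]))
E
```

```text
time: 42.6
ee_pos: [0.4581, -0.2241, 0.1101]
tool_rot: [0.979, -0.141, 0.146, 0.018]
ft_force: [0.7, 0.3, 0.3]
finger_gap: 0.349
t 42.6 pos [ 458.1 -224.1  110.1] jawyaw -106.4 tilt 16.87 F [0.7 0.3 0.3] M [0.06 0.34 0.02] gap 0.349 q [-0.53  0.19  2.08  0.13  0.58  1.23]
shift now-axes cm [-0.01 -0.09  0.01]  | turn rad [-0.004 -0.294 -0.007]  | shift after turn cm [-0.   -0.09  0.01]
```

View pics/v19.png

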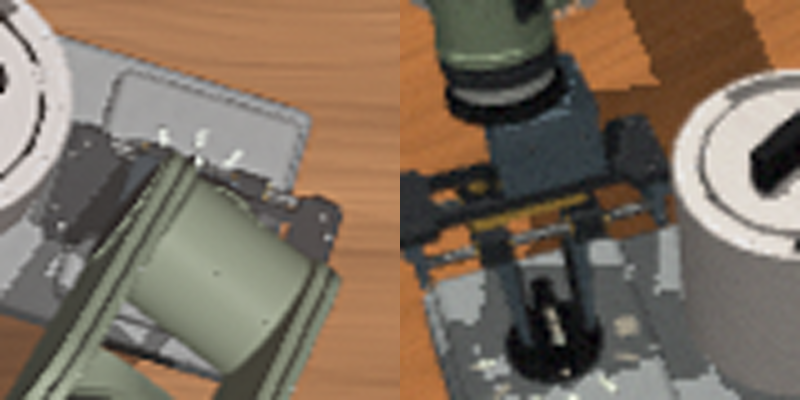

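```bash
python3 -m pendant '[[[0,0,0],[0,0,0],0],[[0,0,0],[0,0,0],0],[[0.6,0,-2],[0,0,0],0],[[0.6,0,-2],[0,0,0],0],[[0.6,0,-2],[0,0,0],0],[[0.6,0,-2],[0,0,0],0],[[0,0,0],[0,0,0],0],[[0,0,0],[0,0,0],0]]' 20;python3 to.py 459.5 -226.5 150 -106;python3 -m pendant '[[[0,0,0],[0,-0.1,0],0],[[0,0,0],[0,-0.1,0],0],[[0,0,0],[0,-0.1,0],0],[[0,0,0],[0,-0.1,0],0],[[0,0,0],[0,-0.1,0],0],[[0,0,0],[0,-0.1,0],0],[[0,0,0],[0,0,0],0],[[0,0,0],[0,0,0],0]]' 20;python3 to.py 459.5 -226.5 150 -106
python3 - <<'E'
import tum; from h import *
cs=[(n,cap(n,n+'20.png')) for n in('top','scene')]
tum.go(cs)
cv2.imwrite('pics/v20.png',np.hstack([cv2.resize(q,(400,400),interpolation=cv2.INTER_CUBIC) for q in(cs[0][1]['img'][180:270,300:390,::-1],cs[1][1]['img'][160:260,180:280,::-1])]))
E
```

```text
time: 43.5
ee_pos: [0.4575, -0.2243, 0.1933]
tool_rot: [0.979, -0.141, 0.145, 0.018]
ft_force: [-0.9, 1.1, -0.3]
finger_gap: 0.495
t 43.5 pos [ 457.5 -224.3  193.3] jawyaw -106.4 tilt 16.86 F [-0.9  1.1 -0.3] M [0.07 0.28 0.04] gap 0.495 q [-0.53  0.09  1.96  0.1   0.81  1.27]
shift now-axes cm [-1.01  0.18  4.22]  | turn rad [-0.004 -0.294 -0.007]  | shift after turn cm [0.25 0.15 4.33]
time: 44.3
ee_pos: [0.4572, -0.2241, 0.1919]
tool_rot: [0.978, -0.14, -0.151, -0.025]
ft_force: [-0.2, 0.0, -0.0]
finger_gap: 0.499
t 44.3 pos [ 457.2 -224.1  191.9] jawyaw -106.3 tilt 17.64 F [-0.2  0.  -0. ] M [-0.1   0.05  0.01] gap 0.499 q [-0.45  0.4   1.54 -0.04  1.51  1.42]
shift now-axes cm [1.54 0.19 3.9 ]  | turn rad [-0.007  0.308 -0.005]  | shift after turn cm [0.28 0.16 4.19]
top rim fit [504.36194293 -53.22179772] 81.52890166446485
 inner r by angle [(-180, 12), (-172, 7), (-164, 9), (-156, 15), (-148, 11), (-140, 14), (-132, 12), (-124, 14), (-116, 13), (-108, 18), (-100, 23), (-92, 26), (-84, 40), (-76, 41), (-68, 42), (-60, 44), (-52, 30), (-44, 28), (-36, 20), (-28, 19), (-20, 17), 
[... 926 characters left out ...]
, (76, 20), (84, 14), (92, 25), (100, 40), (108, 50), (116, 55), (124, 71), (132, 61), (140, 54), (148, 42), (156, 39), (164, 35), (172, 34)]
 dial all 280 ((478.1996154785156, -208.63003540039062), 73.99805450439453)
  0.11 62 ((459.6484069824219, -224.65257263183594), (13.981725692749023, 62.32124710083008), 74.53036499023438) 0.1316282486387027
  0.122 42 ((459.6190185546875, -224.87547302246094), (12.88905143737793, 62.419795989990234), 72.93031311035156) 0.1316282486387027
  housing ((491.7019958496094, -130.9769287109375), (347.3535461425781, 201.06329345703125), 74.10733032226562)
  panel ((462.45703125, -225.85919189453125), (133.29408264160156, 172.84788513183594), 73.7116928100586)
```

View pics/v20.png

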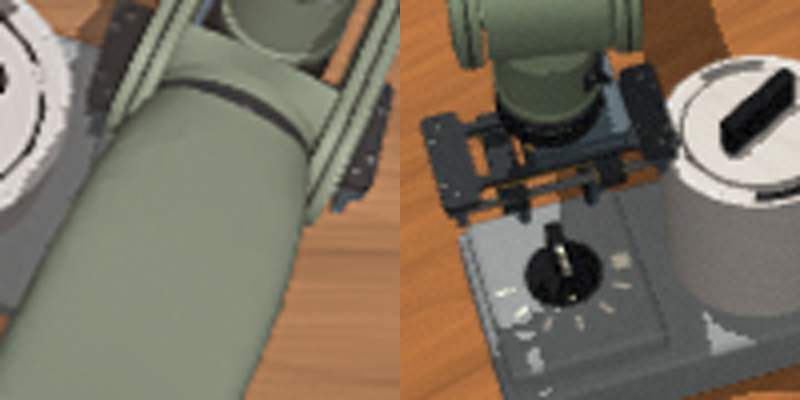

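```bash
python3 to.py 459 -225.5 110 -106;python3 -m pendant '[[[0.2,0.1,0],[0,0,0],0],[[0.6,0,2],[0,0,0],0],[[0.6,0,2],[0,0,0],0],[[0.6,0,1.5],[0,0,0],0],[[0.3,0,1],[0,0,0],0],[[0.3,0,1],[0,0,0],0],[[0,0,0],[0,0,0],0],[[0,0,0],[0,0,0],0]]' 20;python3 to.py 459 -225.5 110 -106
```

```text
t 44.4 pos [ 456.8 -224.1  193.3] jawyaw -106.4 tilt 17.53 F [ 0.1 -0.2 -0.2] M [-0.07  0.02 -0.02] gap 0.499 q [-0.45  0.4   1.54 -0.04  1.51  1.42]
shift now-axes cm [2.75 0.12 7.87]  | turn rad [-0.006  0.306 -0.005]  | shift after turn cm [0.25 0.07 8.33]
time: 45.2
ee_pos: [0.4599, -0.2258, 0.1147]
tool_rot: [0.978, -0.14, -0.15, -0.024]
ft_force: [-0.7, 0.3, -1.6]
finger_gap: 0.503
t 45.2 pos [ 459.9 -225.8  114.7] jawyaw -106.4 tilt 17.47 F [-0.7  0.3 -1.6] M [-0.05 -0.03 -0.01] gap 0.503 q [-0.45  0.47  1.64 -0.05  1.34  1.42]
shift now-axes cm [ 0.05 -0.    0.47]  | turn rad [-0.006  0.305 -0.006]  | shift after turn cm [-0.09 -0.    0.47]
```

```bash
python3 -m pendant '[[[0.05,0,0.4],[0,0,0],0],[[0,0,0],[0,0,0],1],[[0,0,0],[0,0,0],1],[[0,0,0],[0,0,0],1],[[0,0,0],[0,0,0],1],[[0,0,0],[0,0,0],1],[[0,0,0],[0,0,0],1],[[0,0,0],[0,0,0],1]]' 20;python3 to.py 459 -225.5 110 -106;python3 - <<'E'
from h import *
cs=[(n,cap(n,n+'21.png')) for n in('top','scene')]
cv2.imwrite('pics/v21.png',np.hstack([cv2.resize(q,(400,400),interpolation=cv2.INTER_CUBIC) for q in(cs[0][1]['img'][180:270,290:380,::-1],cs[1][1]['img'][160:260,180:280,::-1])]))
E
```

```text
time: 46.0
ee_pos: [0.459, -0.2262, 0.1104]
tool_rot: [0.978, -0.14, -0.15, -0.024]
ft_force: [-1.4, -3.6, 0.2]
finger_gap: 0.148
t 46.0 pos [ 459.  -226.2  110.4] jawyaw -106.3 tilt 17.49 F [-1.4 -3.6  0.2] M [-0.69  0.21  0.3 ] gap 0.148 q [-0.45  0.47  1.65 -0.05  1.33  1.42]
shift now-axes cm [-0.   -0.06  0.05]  | turn rad [-0.005  0.305 -0.005]  | shift after turn cm [-0.02 -0.06  0.04]
```

View pics/v21.png

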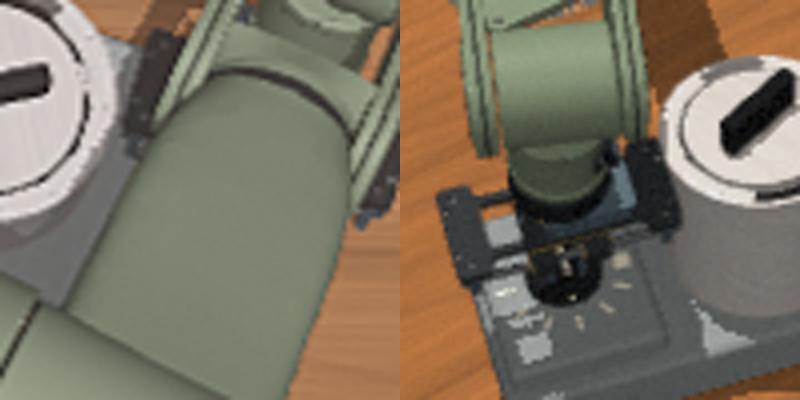

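```bash
python3 -m pendant '[[[0,0,0],[0.022,0,0.072],1],[[0,0,0],[0.022,0,0.072],1],[[0,0,0],[0.022,0,0.072],1],[[0,0,0],[0.022,0,0.072],1],[[0,0,0],[0,0,0],1],[[0,0,0],[0,0,0],1],[[0,0,0],[0,0,0],1],[[0,0,0],[0,0,0],1]]' 20;python3 to.py 459 -225.5 110 -136;python3 -m pendant '[[[0,0,0],[0.022,0,0.072],1],[[0,0,0],[0.022,0,0.072],1],[[0,0,0],[0.022,0,0.072],1],[[0,0,0],[0,0,0],1],[[0,0,0],[0,0,0],1],[[0,0,0],[0,0,0],1],[[0,0,0],[0,0,0],1],[[0,0,0],[0,0,0],1]]' 20;python3 to.py 459 -225.5 110 -136;python3 - <<'E'
from h import *
cs=[(n,cap(n,n+'22.png')) for n in('top','scene')]
cv2.imwrite('pics/v22.png',np.hstack([cv2.resize(q,(400,400),interpolation=cv2.INTER_CUBIC) for q in(cs[0][1]['img'][180:270,290:380,::-1],cs[1][1]['img'][160:260,180:280,::-1])]))
E
```

```text
time: 46.9
ee_pos: [0.4587, -0.2267, 0.1104]
tool_rot: [0.946, -0.286, -0.146, -0.044]
ft_force: [-2.6, -6.7, 1.0]
finger_gap: 0.153
t 46.9 pos [ 458.7 -226.7  110.4] jawyaw -123.6 tilt 17.51 F [-2.6 -6.7  1. ] M [-1.05  0.4   0.22] gap 0.153 q [-0.5   0.47  1.64  0.03  1.33  1.65]
shift now-axes cm [-0.03 -0.12  0.05]  | turn rad [0.033 0.304 0.215]  | shift after turn cm [-0.07 -0.11  0.04]
time: 47.7
ee_pos: [0.4584, -0.2271, 0.1104]
tool_rot: [0.908, -0.39, -0.14, -0.059]
ft_force: [-2.9, -6.8, 2.2]
finger_gap: 0.151
t 47.7 pos [ 458.4 -227.1  110.4] jawyaw -136.5 tilt 17.49 F [-2.9 -6.8  2.2] M [-1.15  0.51  0.48] gap 0.151 q [-0.53  0.46  1.66  0.08  1.32  1.82]
shift now-axes cm [-0.06 -0.15  0.06]  | turn rad [ 0.001  0.305 -0.009]  | shift after turn cm [-0.07 -0.15  0.04]
```

View pics/v22.png

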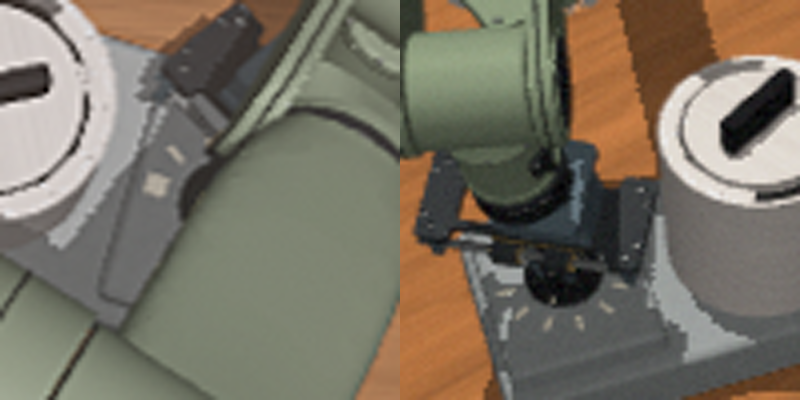

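Turned to position 4. I'll release, rise straight up, back off and check.

```bash
python3 -m pendant '[[[0,0,0],[0,0,0],0.3],[[0,0,0],[0,0,0],0.3],[[0,0,0],[0,0,0],0],[[0,0,0],[0,0,0],0],[[-0.6,0,-2],[0,0,0],0],[[-0.6,0,-2],[0,0,0],0],[[-0.6,0,-2],[0,0,0],0],[[-0.6,0,-2],[0,0,0],0]]' 20;python3 -m pendant '[[[-0.6,0,-2],[0,0,0],0],[[-0.9,0,-3],[0,0,0],0],[[-0.9,0,-3],[0,0,0],0],[[0,0,0],[0,-0,0],0],[[0,0,0],[0,0.1,0],0],[[0,0,0],[0,0.1,0],0],[[0,0,0],[0,0.1,0],0],[[0,0,0],[0,0,0],0]]' 20;python3 to.py 330 -60 280 -136
```

```text
time: 48.6
ee_pos: [0.4599, -0.226, 0.1946]
tool_rot: [0.908, -0.39, -0.141, -0.061]
ft_force: [0.5, 0.4, -0.7]
finger_gap: 0.5
time: 49.4
ee_pos: [0.4589, -0.2253, 0.2776]
tool_rot: [0.919, -0.394, -0.003, -0.002]
ft_force: [0.7, 0.1, 1.6]
finger_gap: 0.501
t 49.4 pos [ 458.9 -225.3  277.6] jawyaw -136.5 tilt 0.43 F [0.7 0.1 1.6] M [ 0.01  0.11 -0.01] gap 0.501 q [-0.48  0.19  1.59  0.    1.38  1.9 ]
shift now-axes cm [-20.87  -2.04  -0.08]  | turn rad [-0.     0.008 -0.008]  | shift after turn cm [-20.85  -2.21  -0.24]
```

```bash
python3 -m pendant '[[[-0.2,2.2,0],[0,0,0],0],[[-0.2,2.2,0],[0,0,0],0],[[-0.2,2.2,0],[0,0,0],0],[[-0.2,2.2,0],[0,0,0],0],[[-0.2,2.2,0],[0,0,0],0],[[-0.2,2.2,0],[0,0,0],0],[[-0.2,2.2,0],[0,0,0],0],[[0,0,0],[0,0,0],0]]' 20
python3 - <<'E'
import tum; from h import *; from meas import bolts
cs=[(n,cap(n,n+'23.png')) for n in('top','scene')]
tum.go(cs)
for n,c in cs: print(n); bolts(c)
cv2.imwrite('pics/v23.png',np.hstack([cv2.resize(q,(400,400),interpolation=cv2.INTER_CUBIC) for q in(cs[0][1]['img'][165:275,250:360,::-1],cs[1][1]['img'][150:270,190:310,::-1])]))
for n,c in cs:
    W=pts(c); x,y,z=W[...,0],W[...,1],W[...,2]; hsv=cv2.cvtColor(c['img'],cv2.COLOR_RGB2HSV); r=np.hypot(x-.5065,y+.055)
    print(n,'disc z',np.median(z[(r<.055)&(hsv[...,2]>110)]))
E
```

```text
time: 50.2
ee_pos: [0.3382, -0.3244, 0.2767]
tool_rot: [0.918, -0.397, -0.005, -0.002]
ft_force: [0.5, -0.5, 0.2]
finger_gap: 0.504
top rim fit [504.23346454 -53.27295038] 81.43974431364704
 inner r by angle [(-180, 9), (-172, 18), (-164, 12), (-156, 8), (-148, 17), (-140, 10), (-132, 12), (-124, 11), (-116, 13), (-108, 18), (-100, 20), (-92, 23), (-84, 40), (-76, 41), (-68, 43), (-60, 43), (-52, 33), (-44, 29), (-36, 20), (-28, 19), (-20, 24), (-12, 16), (-4, 15), (4, 16), (12, 13), (20, 18), (28, 19), (36, 22), (44, 17), (52, 17), (60, 20), (68, 27), (76, 26), (84, 40), (92, 42), (100, 42), (108, 41), (116, 31), (124, 27), (132, 15), (140, 17), (148, 15), (156, 13), (164, 9), (172, 13)]
 dial all 295 ((431.5848388671875, -207.10501098632812), 58.922183990478516)
  0.11 69 ((454.1498718261719, -219.4237060546875), (13.588976860046387, 57.68561553955078), 42.955535888671875) 0.13078185500029751
  0.122 45 ((454.5343933105469, -219.61715698242188), (13.4547758102417, 56.948936462402344), 43.419464111328125) 0.13078185500029751
  0.128 9 ((454.1616516113281, -218.5535430908203), (10.18
[... 1068 characters left out ...]
40182194
  0.122 34 ((460.1815185546875, -224.94662475585938), (13.602022171020508, 58.59822082519531), 42.156429290771484) 0.1284757640182194
  housing ((489.52752685546875, -130.35618591308594), (347.70916748046875, 201.51242065429688), 73.7527847290039)
  panel ((462.0483703613281, -225.4930419921875), (133.28089904785156, 169.1980438232422), 73.65555572509766)
top
pix [103. 222.] area 420 c 460 530 size 104 44 yaw 151 zmax 0.031
pix [204. 262.] area 282 c 340 202 size 77 77 yaw 47 zmax 0.037
scene
pix [378. 156.] area 191 c 464 525 size 111 41 yaw 153 zmax 0.027
pix [298. 171.] area 211 c 344 198 size 88 73 yaw 141 zmax 0.031
top disc z 0.21189045230479187
scene disc z 0.2117610394791457
```

View pics/v23.png

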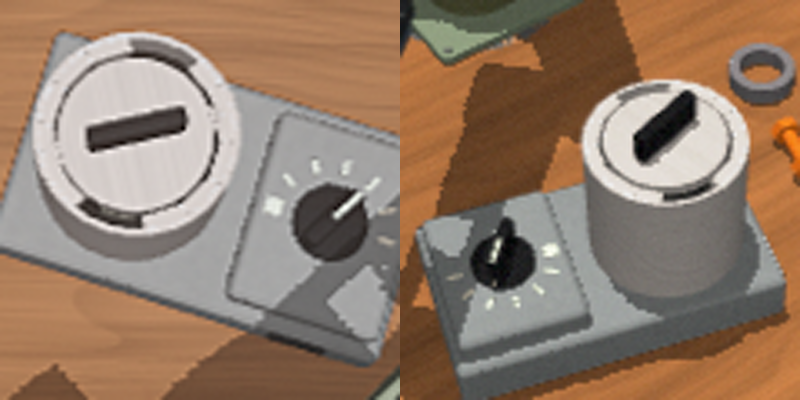

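View pics/top23.png

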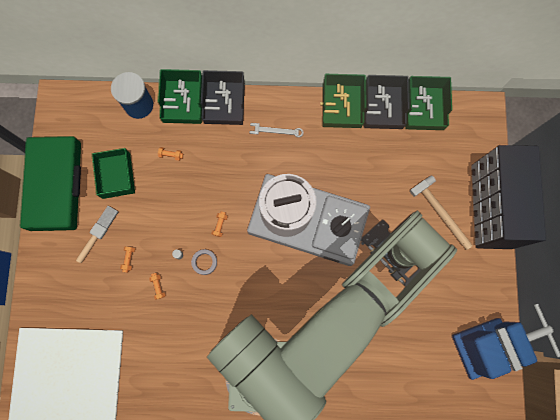

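View pics/scene23.png

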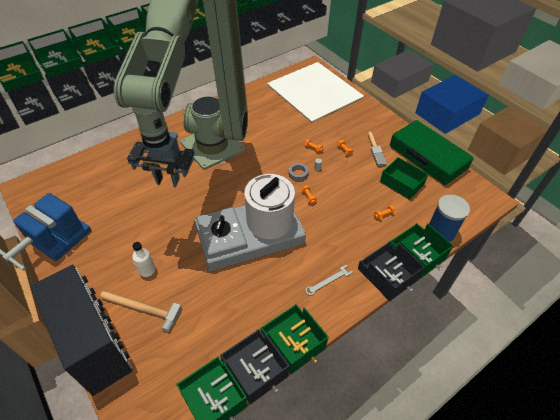

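Run:
```python
from station import env
s=env.observe(); print(s['time'],s['ft_force'],abs(s['joint_vel']).max())
print(env.close_job())
```

```text
50.3 [-0.1270638  -0.32224389  0.65114473] 0.022599695896144585
the job is handed in; nothing more can be done
None
```

The job is done and handed in at about 50 s. All three steel bolts are in the drum, the cap is locked on, and the dial is at position 4.

- **Bolts:** only three steel bolts were on the bench. I saw all three on the drum floor before capping, and the last views show no other steel bolt out. The four orange look-alikes were left alone.
- **Cap:** I set it in with its lugs in the gaps and pressed it about 13 mm with about 9 N showing at the wrist. It then turned 60° clockwise with little resistance and rose when I let go. The disc top reads 0.212 m, which matches locked, and both gaps are empty in the last pictures.
- **Dial:** it went from position 1 to 3, then to 4 on a second grip, with the tool leaned so the gripper stayed clear of the drum. After I let go, the bar reads about -46° in both cameras, where position 4 should be.
- **Other things:** by eye they are where they were in the first pictures, and the measured positions of the brush and tape roll agree. The gripper ended clear of everything, at about 0.7 N of force.
- **Disagreements:** the two cameras differed by 4–6 mm throughout, so I averaged them. My dial centre was about 2–3 mm off, and gripping it there put up to about 15 N of side load on the wrist. That load went away when I let go.

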